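# Move a dried dish by lifter to the rail carrier and send it to the reader

## Robot

A 6-joint arm with a two-finger parallel gripper is mounted at the origin on a cart in front of the work surface, level with it; the furniture and walls round the work are solid. World frame = base frame: x ahead of the robot, y to its left, z up, the work surface at z = 0. Lengths are in mm, angles in rad, forces in N, time in s.
With the tool pointing down it reaches from about 350 to 975 mm from the base axis. Payload 7.1 kg.
Tool frame: the origin (TCP) lies at the centre of the arm's flange, where the gripper is bolted on; the fingertips stand 182 mm ahead of it and the grasp point (between the pads) lies 163 mm ahead of it; x points along the fingers, y is the direction in which the jaws open and shut, and the axes are right-handed (so a half turn about x gives the same grasp; the last joint's range is limited). The gripper opens to 88 mm and grips with 3 to 60 N. Pads are 20 mm wide; open, the fingers measure 115 mm over their backs; the gripper's body (75 mm by 178 mm) begins 61 mm behind the grasp point.
Start: joints at [-1.348, 0.423, 1.63, -0, 1.089, -0.019], TCP at [149.676, -606.798, 404.675] pointing down, gripper open.
Joint ranges: [-3, 3], [-0.9, 2.11], [0.09, 2.58], [-1.31, 4.45], [0.11, 2.69], [-2.54, 2.54]. Speed limits (rad/s): [2.39, 2.39, 3.01, 3.14, 3.14, 3.14].

## Interface

Orientations are given as a rotation vector (axis times angle).
In Python, from workcell import readout, viewer, workorder, models gives the robot as it stands. The module is installed in compiled form; this text tells all that it offers.
- The arm moves only by the tool apply_moves, never from a script. Its argument "commands" is a list that holds one entry, the list of rows, each a list of 4 numbers: the shift along the world's x, y, z in m, then the turn about the world's z in rad. A call has 1 to 8 rows; each row is the pose to reach, as a shift and turn from the pose commanded when the call began; what a row does not reach only later rows make up. A row lasts 1/8 s, in which the tool goes at most 62.5 mm and 10.7 degrees, less where a joint would pass 70% of its speed; a pose out of reach is approached as far as the arm can. A call with a gripper value outside its range is refused whole. "gripper" is the finger opening in m, from 0 to 0.0878, set as the call begins (left out, the last holds). The fingers move at their own pace and stop on an object; the grip force is fixed at half the most. Time passes only in rows, so rows that repeat a pose let the fingers close. It gives the time, the measured TCP pose, the force and the opening at its end, in the units of the state.
- readout.get_obs(): the state, without advancing time (a new reading comes with each control period).
- viewer.get_image(name): name is "scene" or "top" or "wrist"; returns a dict with "color" (384x512x3 uint8, red, green, blue), "vertical_fov" (degrees; the focal length in pixels is half the picture's height over the tangent of half this angle, whatever the lens; pixels are square), "cx", "cy" (the principal point, pixels), "rvec" (rotation vector, rad) and "tvec" (3), from world to camera coordinates, as OpenCV has them. Camera axes: x right, y down, z forward; pixel columns grow to the right and rows downward; lengths in mm; the calibration is good to about 2 mm. The wrist camera is an equidistant fisheye: a pixel r from the principal point sees the ray r / f radians off the axis. A picture is of the moment at which its call begins. There is no depth.
- workorder.close_job(): hands the job in, once; it reports no verdict.
Trained networks look in the newest picture that a camera, given by its name, has taken for a name from the list of things; names that differ only in an ending like _2 or _b are one class to them, and where a whole thing is asked for, a point or a joint stands for the part that bears it (a point fixed in the world has none). Each returns a list of dicts, best first, with "conf" (0 to 1); they miss things now and then, are a little off and sometimes report something else, mostly with a low value. They report only what shows in the picture. A call takes as long as a camera call. They do not tell look-alikes from the thing itself.
- models.search_frame(camera, label): "position" ([x, y, z] in mm, in world coordinates, good to about 4 mm: the middle of the surface that is visible of it).
- models.place_of(camera, label): "position" ([x, y, z] in mm, in world coordinates, good to about 4 mm: a listed point, or the origin of a listed thing).
The state is a dict: "t": time; "qpos": joint angles; "qvel": joint speeds; "joint_torque": joint torques, N m; "ee_pos": TCP position; "orientation": TCP orientation; "ft_force": force on the tool from outside, world axes, zero at the start; "moment": the same for the moment, N m; "width": finger opening in mm.
Only numpy, scipy, OpenCV 4.12 (cv2) and the standard library are available. Lean on these libraries where they do the work, as an engineer would, in place of code of your own. Each camera call takes 0.05 s, during which the arm holds its last target.

## Task

Slide the blade of the dish lifter under the petri dish on the drying stand, lift it off and set it on the seat of the rail carrier, keeping it level and never touching the dish with the gripper. Stand the lifter back down on its blade on the bare bench, and slide the loaded carrier along its rail all the way to the reader block. Load the carrier while it is still near its starting end, and leave the bottle, the vial and the bench timer alone.

Things in the scene. Friction and masses are not known exactly. Their poses are not given: they have to be found in the camera images.
- lifter: Dish lifter, loose, 0.15 kg: flat steel blade 80 long, 30 wide, 3 mm thick, round tip; straight wooden handle leaning back 35 degrees from vertical. It stands by itself, blade flat on the bench. Origin: middle of the blade's rear edge, underside; +x along the blade to the tip, z up. Handle centre line: from (8, 0, 3) mm along (-0.574, 0, 0.819) for 135 mm; its top is 114 mm high.
- lifter_grip (a point): Point on the handle's centre line where it is well gripped, at (-48, 0, 83) mm in the lifter's frame. The handle is 14 mm wide across the lifter's y and 18 mm deep. A gripper tilted 35 degrees, in line with the handle and closing across the lifter's y, holds it firmly and stays clear of the lamp bar.
- lifter_tip (a point): Tip of the lifter's blade, underside, 80 mm ahead of the lifter's origin.
- dish: Round covered petri dish, loose, 61 mm in diameter, 14 mm high, flat underside, 45 g give or take. Origin: centre of its underside. It starts on the two ledges of the drying stand.
- drying_stand: Fixed grey metal stand; origin on the bench below the dish seat; the blade goes in along +x from the open front (-x). In front a grey lamp bar crosses over the way in: x -73 to -43 mm, 118 to 166 mm above the bench, 128 mm long (y), on posts at x = -58, y = +-54 mm with feet at y 46..62, x -100..-25 mm, 5 mm high (floor screws to 7 mm).
- stand_seat (a point): Seat centre at ledge-top height, 17 mm above the bench; axes as the stand. Two ledges (x -32..32, y 21..35 mm each side) carry the dish; the 42 mm wide channel between them is open front and back, its floor 12 mm below the dish, reaching forward to x = -43 mm. Rims (y 38..43 mm) and rear corner stops (x 36..42, y 21..41 mm each side) stand 5 mm above the ledges.
- rail: Fixed rail, 230 mm long, with a loading end (black stop) and a grey reader block 50 mm high at the other end. Origin on the bench; the carrier slides along its -y, towards the reader. The side from which the blade goes in is -x.
- carrier (a joint): Position of the carrier along the rail in m: 0 at the loading end, 0.100 (end stop) at the reader. It starts between 0 and 0.03. Slides with about 2 N of friction and stays where it is left.
- carrier_seat (a point): Seat centre on the carrier at ledge-top height, 30 mm above the bench; axes as the rail. Ledges, rims and rear corner stops have the stand's sizes: ledges x -32..32, y 21..35 mm; rims from y 38, rear stops from x 36 mm, 5 mm high; channel 42 mm wide, open to the front (-x), floor 12 mm below the ledge tops, reaching x = -47 mm.
- carrier_post (a point): On the carrier's upright square steel post (12 x 12 mm, top 90 mm above the bench), 75 mm above the bench; 40 mm in front (-x) and 43 mm to the reader side (-y) of the seat centre. Grip or push the carrier here.
- vial: Amber vial with white cap, 42 mm wide, 87 mm high, bystander. Origin: centre of its underside.
- blue_cap_bottle: White bottle with blue cap, 62 mm wide, 137 mm high, bystander. Origin: centre of its underside.
- bench_timer: Flat white bench timer lying on its back, 66 x 62 mm, 19 mm high, bystander. Origin: centre of its underside.
Mind the look-alikes: they are no part of the job. Of the things shaped like the lifter, the steel one is meant. Leave any black look-alike of the dish alone.

How it is judged:
By the outcome, as a careful person would: the job done as asked, in the order asked, and still so for the second after the job is handed in, with the robot touching nothing.
It also fails if it takes over 72 s, if anything falls off the work surface, if the arm or the gripper's body presses on something with over 40 N, if the wrist force passes 120 N, or if a joint passes its speed limit or range.

## Working session

There is one attempt and no reset: what is moved stays moved. The work goes in short steps, Python scripts to look and compute and a tool call to move; the robot and the scene stay as the last step left them, time stands still between calls to the robot, and variables do not carry over. Pictures are saved under pics/ and viewed, and the job is handed in when it is done.

Besides the shell and the picture viewer there is one more tool, called after "Call:" by a JSON object that holds its "api" and its "payload". apply_moves: Moves the arm, as the interface text tells. Its arguments: {"type":"object","properties":{"commands":{"type":"array","items":{"type":"array","items":{"type":"array","items":{"type":"number"}}}},"gripper":{"type":"number"}},"required":["commands"]}

```bash
mkdir -p pics; ls; cat > h.py <<'E'
import numpy as np, cv2
from workcell import readout, viewer, workorder, models
def grab(n,fn=None):
    d=viewer.get_image(n)
    if fn: cv2.imwrite('pics/'+fn,cv2.cvtColor(d['color'],cv2.COLOR_RGB2BGR))
    return d
E
python3 - <<'E'
from h import *
o=readout.get_obs()
for k,v in o.items(): print(k,np.round(v,3))
for n in ['scene','top','wrist']:
    d=grab(n,n+'0.png'); print(n,d['vertical_fov'],d['cx'],d['cy'],np.round(d['rvec'],4),np.round(d['tvec'],1))
    for l in ['lifter','lifter_grip','lifter_tip','dish','drying_stand','stand_seat','rail','carrier','carrier_seat','carrier_post','vial','blue_cap_bottle','bench_timer']:
        print(l,[(np.round(r['position'],0).tolist(),round(r['conf'],2)) for r in models.place_of(n,l)])
print(readout.get_obs()['t'])
E
```

```text
pics
t 0.0
qpos [-1.348  0.424  1.631  0.     1.089 -0.019]
qvel [ 0.001  0.001  0.    -0.003 -0.     0.001]
joint_torque [-3.0000e-03 -5.4463e+01 -2.7367e+01  6.4000e-02  2.3000e-02 -0.0000e+00]
ee_pos [ 149.627 -606.524  403.91 ]
orientation [ 2.093  0.256 -2.094]
ft_force [0.129 0.653 1.087]
moment [ 0.017 -0.013 -0.015]
width 87.747
scene 53.97480691055968 251.64727997598928 195.2831594833169 [ 0.9649 -2.0753  1.3349] [594.9 170.4 848.9]
lifter [([323.0, 358.0, -4.0], 0.86), ([459.0, 153.0, -0.0], 0.66)]
lifter_grip [([286.0, 382.0, 79.0], 0.95), ([438.0, 117.0, 84.0], 0.55)]
lifter_tip [([512.0, 212.0, -0.0], 0.93), ([388.0, 317.0, -2.0], 0.83)]
dish [([656.0, 110.0, 16.0], 0.61), ([799.0, 144.0, 1.0], 0.43)]
drying_stand [([657.0, 100.0, 2.0], 0.76)]
stand_seat [([659.0, 110.0, 18.0], 0.66)]
rail [([366.0, 508.0, -2.0], 0.73), ([505.0, 388.0, -0.0], 0.58)]Traceback (most recent call last):
  File "<stdin>", line 7, in <module>
ValueError: it knows: bench_timer, blue_cap_bottle, carrier_post, carrier_seat, dish, drying_stand, lifter, lifter_grip, lifter_tip, rail, stand_seat, vial
```

```bash

python3 - <<'E'
from h import *
for n in ['scene','top','wrist']:
    d=grab(n,n+'0.png'); print(n,d['vertical_fov'],d['cx'],d['cy'],np.round(d['rvec'],4),np.round(d['tvec'],1))
    for l in ['lifter','lifter_grip','lifter_tip','dish','drying_stand','stand_seat','rail','carrier_seat','carrier_post','vial','blue_cap_bottle','bench_timer']:
        if n!='wrist' : print(l,[(np.round(r['position'],0).tolist(),round(r['conf'],2)) for r in models.place_of(n,l)])
print(readout.get_obs()['t'])
E
```

```text
scene 53.97480691055968 251.64727997598928 195.2831594833169 [ 0.9649 -2.0753  1.3349] [594.9 170.4 848.9]
lifter [([461.0, 152.0, 3.0], 0.92), ([322.0, 358.0, -2.0], 0.58)]
lifter_grip [([281.0, 380.0, 79.0], 0.81), ([436.0, 115.0, 81.0], 0.72)]
lifter_tip [([513.0, 213.0, -0.0], 0.76), ([387.0, 318.0, -2.0], 0.75), ([462.0, 154.0, 1.0], 0.52)]
dish [([656.0, 111.0, 15.0], 0.64)]
drying_stand [([659.0, 104.0, -2.0], 0.78), ([368.0, 510.0, -1.0], 0.5), ([505.0, 387.0, -0.0], 0.17)]
stand_seat [([658.0, 109.0, 16.0], 0.74)]
rail [([502.0, 386.0, -0.0], 0.63)]
carrier_seat [([511.0, 387.0, 29.0], 0.77), ([530.0, 331.0, 77.0], 0.17)]
carrier_post [([528.0, 333.0, 79.0], 0.65)]
vial [([728.0, 259.0, -2.0], 0.85), ([365.0, 511.0, -2.0], 0.62)]
blue_cap_bottle [([587.0, 493.0, -2.0], 0.6)]
bench_timer [([368.0, 510.0, -1.0], 0.67), ([529.0, 334.0, 77.0], 0.37)]
top 49.26838007163679 261.59704360734804 191.4212297677755 [ 2.1047 -2.1457  0.2023] [ 303.6  571.1 1085.2]
lifter [([464.0, 151.0, -1.0], 0.92), ([319.0, 354.0, -0.0], 0.73), ([365.0, 509.0, -1.0], 0.65)]
lifter_grip [([280.0, 381.0, 81.0], 0.95), ([437.0, 113.0, 81.0], 0.7)]
lifter_tip [([388.0, 318.0, 0.0], 0.84), ([514.0, 216.0, -5.0], 0.82), ([513.0, 387.0, 27.0], 0.73)]
dish [([803.0, 141.0, 3.0], 0.75), ([655.0, 108.0, 21.0], 0.63)]
drying_stand [([656.0, 107.0, 3.0], 0.9)]
stand_seat [([661.0, 108.0, 15.0], 0.65)]
rail [([502.0, 387.0, 0.0], 0.8), ([589.0, 489.0, 0.0], 0.3)]
carrier_seat [([511.0, 386.0, 26.0], 0.56)]
carrier_post [([515.0, 217.0, -7.0], 0.74), ([530.0, 331.0, 74.0], 0.6)]
vial [([729.0, 258.0, -4.0], 0.7)]
blue_cap_bottle [([588.0, 487.0, 2.0], 0.87)]
bench_timer [([364.0, 510.0, -0.0], 0.85)]
wrist 65.70646984690485 256.9107602229201 191.27768076409973 [-2.2737  1.7813  0.2739] [-624.2  -35.8  391.9]
1.75
```

View pics/scene0.png

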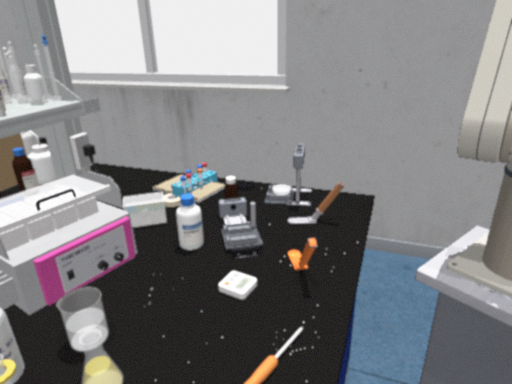

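View pics/top0.png

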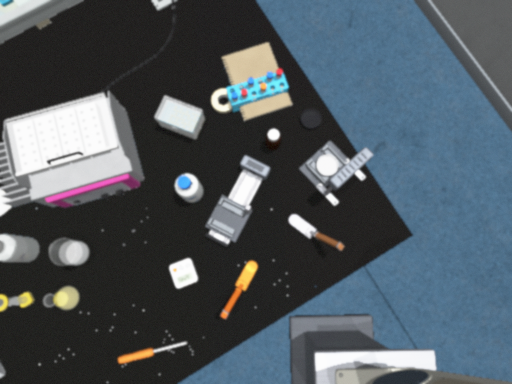

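View pics/wrist0.png

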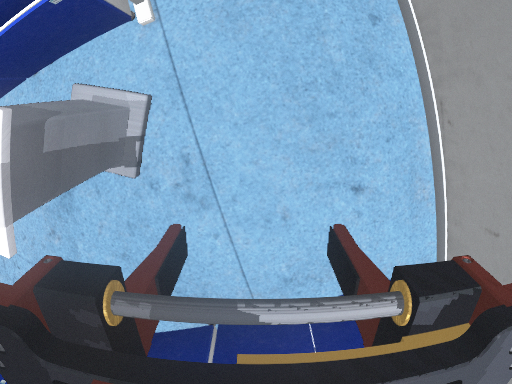

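```bash

cat >> h.py <<'E'
def proj(d,P):
    P=np.atleast_2d(np.asarray(P,float)); R=cv2.Rodrigues(np.asarray(d['rvec'],float))[0]
    c=P@R.T+np.asarray(d['tvec']).ravel()
    f=192/np.tan(np.radians(d['vertical_fov'])/2)
    if d.get('fish'):
        r=np.hypot(c[:,0],c[:,1]); th=np.arctan2(r,c[:,2]); s=f*th/np.maximum(r,1e-9)
    else: s=f/c[:,2]
    return np.c_[d['cx']+s*c[:,0],d['cy']+s*c[:,1]]
def ray(d,uv):
    R=cv2.Rodrigues(np.asarray(d['rvec'],float))[0]; t=np.asarray(d['tvec']).ravel()
    f=192/np.tan(np.radians(d['vertical_fov'])/2)
    v=np.array([uv[0]-d['cx'],uv[1]-d['cy']])/f
    if d.get('fish'):
        th=np.hypot(*v); c=np.array([*(v/max(th,1e-9)*np.sin(th)),np.cos(th)])
    else: c=np.array([*v,1.])
    return -R.T@t, R.T@c/np.linalg.norm(c)
def onz(d,uv,z):
    o,r=ray(d,uv); return o+r*(z-o[2])/r[2]
def tri(obs):
    A=np.zeros((3,3));b=np.zeros(3)
    for d,uv in obs:
        o,r=ray(d,uv); M=np.eye(3)-np.outer(r,r); A+=M;b+=M@o
    return np.linalg.solve(A,b)
def crop(d,x0,y0,x1,y1,k,fn,pts=None):
    im=cv2.cvtColor(d['color'],cv2.COLOR_RGB2BGR)[y0:y1,x0:x1]
    im=cv2.resize(im,None,fx=k,fy=k,interpolation=cv2.INTER_CUBIC)
    if pts is not None:
        for u,v in pts: cv2.circle(im,(int((u-x0+.5)*k),int((v-y0+.5)*k)),2,(0,0,255),-1)
    for x in range((x0//20+1)*20,x1,20): cv2.putText(im,str(x),((x-x0)*k,10),0,.35,(0,255,255),1);cv2.line(im,((x-x0)*k,12),((x-x0)*k,17),(0,255,255),1)
    for y in range((y0//20+1)*20,y1,20): cv2.putText(im,str(y),(0,(y-y0)*k+4),0,.35,(0,255,255),1)
    cv2.imwrite('pics/'+fn,im)
import pickle
def save(d,fn): pickle.dump(d,open(fn,'wb'))
def load(fn): return pickle.load(open(fn,'rb'))
E
python3 - <<'E'
from h import *
s=grab('scene');t=grab('top');save(s,'s0.pkl');save(t,'t0.pkl')
crop(t,195,90,395,260,4,'tc0.png'); crop(s,200,130,360,270,5,'sc0.png')
w=grab('wrist');w['fish']=1
o=readout.get_obs(); R=cv2.Rodrigues(np.array(o['orientation']))[0]; print(R.round(3))
Rc=cv2.Rodrigues(np.asarray(w['rvec'],float))[0]; C=-Rc.T@np.asarray(w['tvec']).ravel()
print('cam in tool', (R.T@(C-o['ee_pos'])).round(1)); print((R.T@Rc.T).round(3))
E
```

```text
[[-0.     0.239 -0.971]
 [ 0.    -0.971 -0.239]
 [-1.    -0.     0.   ]]
cam in tool [ 20.   -0.8 -83.6]
[[-0.    -0.301  0.954]
 [ 1.    -0.     0.   ]
 [ 0.     0.954  0.301]]
```

View pics/tc0.png

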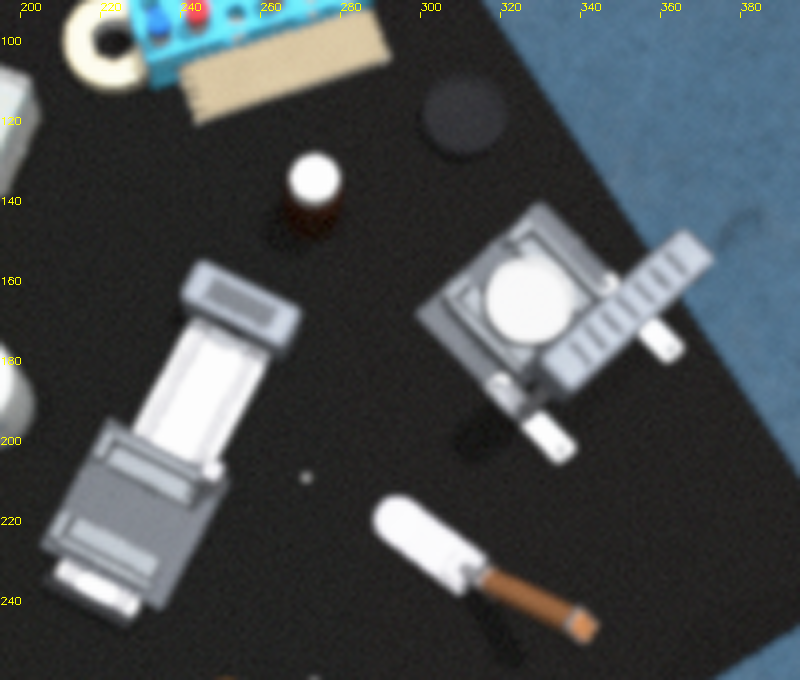

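View pics/sc0.png

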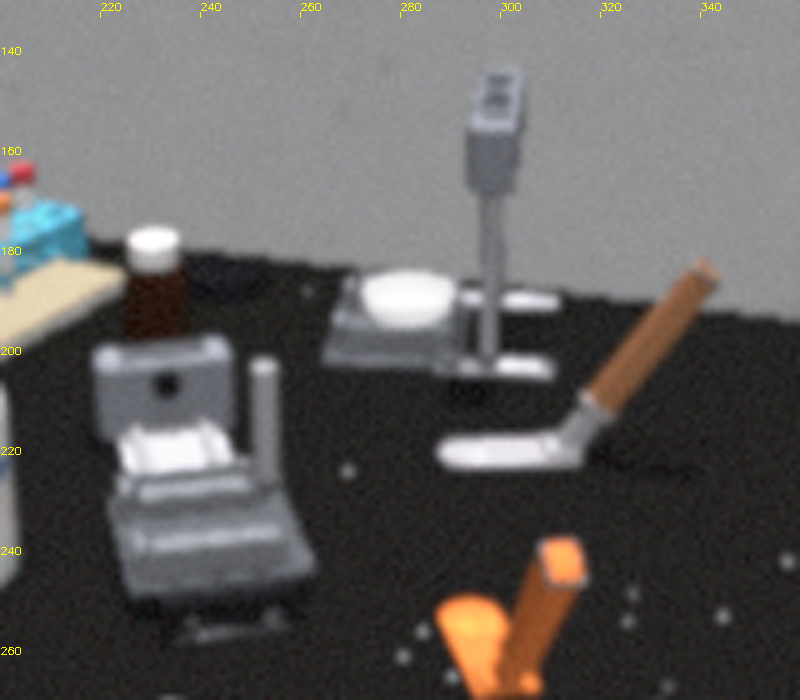

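```bash

python3 - <<'E'
from h import *
s=load('s0.pkl');t=load('t0.pkl')
a=onz(t,(363,177),5);b=onz(t,(336,203),5); print('feet ends',a,b, np.linalg.norm(a-b), np.degrees(np.arctan2(*(a-b)[[1,0]])))
print('dish c',onz(t,(327,164),31), 'tri',tri([(t,(327,164.5)),(s,(280.5,187))]))
print('lift blade tip',onz(t,(289,217),3),'rear',onz(t,(312.5,236),3),'handle top',tri([(t,(340.5,245.5)),(s,(341,182))]))
print('post top',tri([(t,(248.5,206)),(s,(250.5,202))]))
E
```

```text
feet ends [622.295536     2.00409313   5.        ] [548.67905112  83.04328494   5.        ] 109.48395980600868 -47.74780521635254
dish c [655.86163159 107.31468885  31.        ] tri [654.34999748 108.91004295  34.84307138]
lift blade tip [511.75110652 216.77246436   3.        ] rear [457.27754537 153.00518763   3.        ] handle top [423.28443081  98.26053952 117.79051926]
post top [533.72669979 329.88291226  90.54396477]
```

Call:
{"api": "apply_moves", "payload": {"commands": [[[0.026,0.055,0,0.08],[0.052,0.11,0,0.16],[0.078,0.165,0,0.24],[0.104,0.22,0,0.32],[0.13,0.275,0,0.4],[0.156,0.33,0,0.48],[0.182,0.385,0,0.56],[0.208,0.44,0,0.64]]]}}

```text
t: 2.9
ee_pos: [358.2, -165.1, 405.1]
orientation: [1.695, 0.801, -1.693]
ft_force: [1.8, -0.7, -0.7]
width: 87.3
```

Call:
{"api": "apply_moves", "payload": {"commands": [[[0.026,0.055,0,0.02],[0.052,0.11,0,0.02],[0.078,0.165,0,0.02],[0.104,0.22,0,0.02],[0.13,0.275,0,0.02],[0.156,0.33,0,0.02],[0.162,0.337,0,0.02],[0.162,0.337,0,0.02]]]}}

```text
t: 3.9
ee_pos: [519.6, 170.4, 404.3]
orientation: [1.681, 0.815, -1.683]
ft_force: [0.0, -0.2, 0.3]
width: 87.9
```

```bash

python3 - <<'E'
from h import *
o=readout.get_obs(); print(o['t'],np.round(o['ee_pos'],1),np.round(o['qpos'],3),np.round(o['qvel'],3))
w=grab('wrist','w1.png');w['fish']=1;save(w,'w1.pkl')
for l in ['lifter','lifter_grip','lifter_tip','dish','drying_stand','stand_seat','rail','carrier_seat','carrier_post','vial']:
    print(l,[(np.round(r['position'],0).tolist(),round(r['conf'],2)) for r in models.place_of('wrist',l)])
E
```

```text
3.9 [519.6 170.4 404.3] [ 0.295  0.31   1.804 -0.     1.029  0.963] [-0.03  -0.018  0.032 -0.003  0.002 -0.005]
lifter [([465.0, 151.0, 4.0], 0.83), ([320.0, 358.0, 1.0], 0.76)]
lifter_grip [([283.0, 379.0, 87.0], 0.96), ([432.0, 112.0, 81.0], 0.76)]
lifter_tip [([392.0, 313.0, 0.0], 0.91), ([516.0, 214.0, -2.0], 0.68)]
dish [([654.0, 104.0, 14.0], 0.83), ([798.0, 146.0, 1.0], 0.62)]
drying_stand []
stand_seat []
rail [([657.0, 103.0, 14.0], 0.26)]
carrier_seat [([509.0, 385.0, 29.0], 0.65)]
carrier_post []
vial []
```

View pics/w1.png

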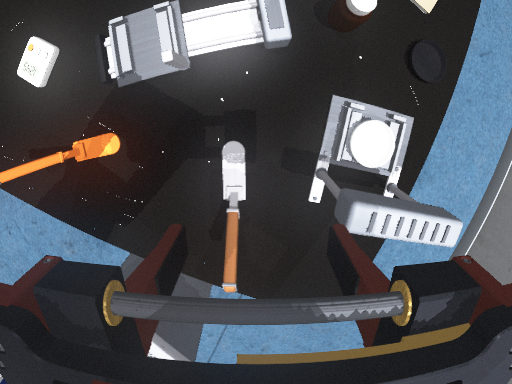

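```bash

python3 - <<'E'
from h import *
w=load('w1.pkl')
crop(w,300,80,470,250,4,'w1a.png'); crop(w,205,130,265,300,4,'w1b.png'); crop(w,95,0,295,100,4,'w1c.png')
E
```

```text
(no output)
```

View pics/w1a.png

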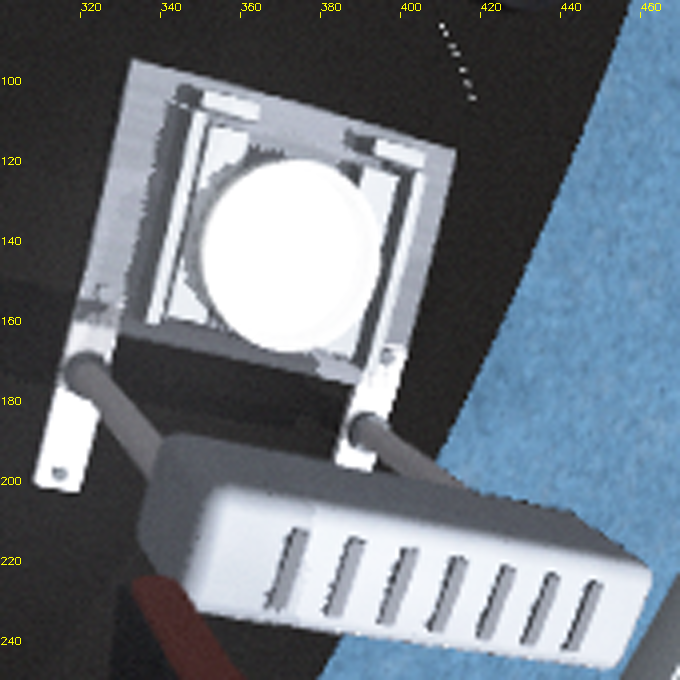

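View pics/w1b.png

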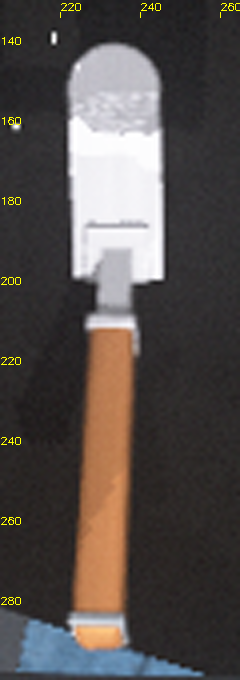

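View pics/w1c.png

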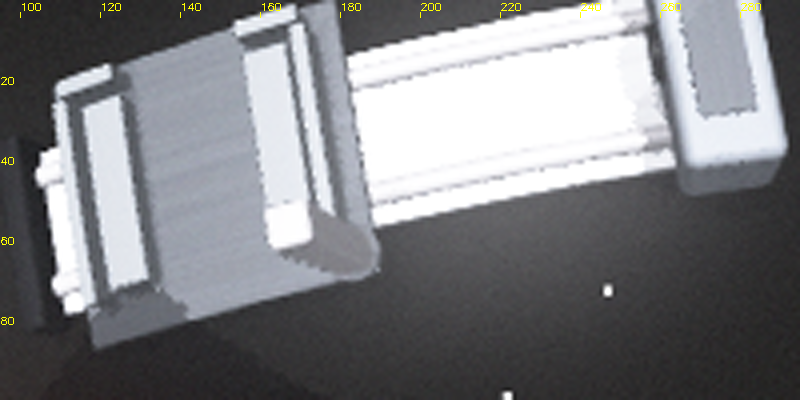

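```bash

cat >> h.py <<'E'
from scipy.optimize import least_squares
def fit(obs,x0,freez=False):
    # obs: list of (cam, uv, local xyz)
    def T(p,L):
        c,s=np.cos(p[2]),np.sin(p[2]); L=np.asarray(L,float)
        return np.array([p[0]+c*L[0]-s*L[1],p[1]+s*L[0]+c*L[1],L[2]+(p[3] if len(p)>3 else 0)])
    def res(p): return np.concatenate([(proj(d,T(p,L))[0]-np.array(uv)) for d,uv,L in obs])
    r=least_squares(res,list(x0)+([0] if freez else []),loss='soft_l1')
    return r.x,res(r.x).reshape(-1,2).round(1)
E
python3 - <<'E'
from h import *
s=load('s0.pkl');t=load('t0.pkl');w=load('w1.pkl')
r=np.radians
def rep(n,o,x0):
    for fz in (0,1):
        p,e=fit(o,x0,fz); print(n,p[:2].round(1),np.degrees(p[2]).round(1),p[3:].round(1)); 
    print(e.tolist())
hx=lambda q:(8-.574*q,0,3+.819*q)
rep('lifter',[(w,(233,141),(80,0,3)),(w,(223,199.5),(0,15,3)),(w,(245.5,200),(0,-15,3)),(w,(229.5,290),hx(135)),
  (t,(288.5,216.5),(80,0,3)),(t,(312.5,236),(0,0,3)),(t,(340.5,246),hx(135)),(s,(341,182),hx(135)),(s,(288,220),(80,0,3))],(460,153,r(52)))
rep('stand',[(w,(308.7,201),(-100,62,5)),(w,(320,202.5),(-100,46,5)),(w,(383.7,195.5),(-100,-46,5)),(w,(393.7,197.5),(-100,-62,5)),
 (w,(352,103),(42,41,22)),(w,(364.5,107),(42,21,22)),(w,(393.7,114.5),(42,-21,22)),(w,(406,118.5),(42,-41,22)),
 (t,(363,177.5),(-100,-54,5)),(t,(336,203.5),(-100,54,5))],(658,109,r(42)))
rep('dish',[(w,(372.7,144),(0,0,14)),(t,(327,164.5),(0,0,14)),(s,(280.5,187),(0,0,14))],(658,109,0))
print('dish tri wt',tri([(w,(372.7,144)),(t,(327,164.5))]))
rep('carr',[(w,(167.2,56.2),(-40,-43,90)),(w,(122.5,72.5),(-32,35,30)),(w,(132.5,70),(-32,21,30)),(w,(115.5,26.7),(32,35,30)),(w,(125,23.7),(32,21,30)),(w,(156,13.7),(32,-21,30)),(w,(166,10.5),(32,-35,30)),
  (t,(248.5,206),(-40,-43,90)),(s,(250.5,202),(-40,-43,90))],(511,387,r(62)))
E
```

```text
lifter [464.9 151.8] 52.0 []
lifter [465.  151.9] 52.0 [0.7]
[[-0.4, -0.2], [0.1, 0.1], [-0.4, -0.5], [-0.1, 0.6], [1.1, -0.4], [0.3, -2.8], [0.2, -0.0], [0.5, 1.2], [-0.7, 0.2]]
stand [659.7 107.2] 42.1 []
stand [661.4 104.4] 42.1 [-8.]
[[1.8, -0.4], [1.4, -0.2], [-4.7, 16.1], [-5.6, 15.6], [-1.0, -0.1], [0.7, -0.5], [-0.4, -0.5], [-0.2, -0.9], [1.0, -0.3], [1.5, -0.9]]
dish [659.3 101.9] 0.0 []
dish [654.1 108.9] 0.0 [20.8]
[[0.0, 0.0], [-0.3, -0.2], [0.4, 0.0]]
dish tri wt [654.98347295 107.16368323  29.88039629]
carr [512.1 385.1] 61.7 []
carr [512.2 384.8] 61.7 [0.7]
[[0.1, -0.0], [0.1, 0.7], [-0.1, 0.1], [-0.1, 0.1], [0.0, -0.4], [-0.3, -0.4], [0.4, -0.3], [-0.6, 0.3], [1.9, 0.3]]
```

```bash

python3 - <<'E'
from h import *
s=load('s0.pkl');t=load('t0.pkl');w=load('w1.pkl')
r=np.radians
def rep(n,o,x0):
    for fz in (0,1):
        p,e=fit(o,x0,fz); print(n,p[:2].round(1),np.degrees(p[2]).round(1),p[3:].round(1)); 
    print(e.tolist())
st=[(w,(308.7,201),(-100,62,5)),(w,(320,202.5),(-100,46,5)),(w,(321,172.5),(-58,54,5)),(w,(391.7,187.5),(-58,-54,5)),
 (w,(352,103),(42,41,22)),(w,(364.5,107),(42,21,22)),(w,(393.7,114.5),(42,-21,22)),(w,(406,118.5),(42,-41,22))]
rep('standw',st,(658,109,r(42)))
rep('stand+t',st+[(t,(363,177.5),(-100,-54,5)),(t,(336,203.5),(-100,54,5))],(658,109,r(42)))
rep('dish',[(w,(372.7,144),(0,0,31)),(t,(327,164.5),(0,0,31)),(s,(280.5,187),(0,0,31))],(658,109,0))
p=fit([(w,(372.7,144),(0,0,31))],(658,109,0))[0];print(p)
# verify overlay
p,_=fit(st,(658,109,r(42)))
c,sn=np.cos(p[2]),np.sin(p[2])
def W(L): L=np.array(L,float); return np.c_[p[0]+c*L[:,0]-sn*L[:,1],p[1]+sn*L[:,0]+c*L[:,1],L[:,2]]
L=[(x,y,z) for x in(-73,-43) for y in(-64,64) for z in (118,166)]+[(32,y,17) for y in(21,35,-21,-35)]+[(-32,y,17) for y in(21,35,-21,-35)]+[(-100,-46,5),(-100,-62,5)]+[(30.5*np.cos(a),30.5*np.sin(a),31) for a in np.arange(0,6.2,.3)]
crop(w,300,80,470,250,4,'w1o.png',proj(w,W(L)))
E
```

```text
standw [659.1 106.6] 41.3 []
standw [659.9 105.1] 41.3 [-4.6]
[[0.2, -0.1], [-0.2, 0.3], [0.6, 0.5], [-1.0, -0.4], [-0.9, -0.2], [0.9, -0.4], [-0.0, 0.2], [0.2, 0.1]]
stand+t [659.1 106.7] 41.3 []
stand+t [659.8 105.3] 41.2 [-4.2]
[[0.0, -0.2], [-0.3, 0.3], [0.5, 0.4], [-1.0, -0.4], [-0.9, -0.3], [0.9, -0.5], [-0.0, 0.1], [0.2, -0.0], [0.8, 0.5], [0.8, -0.4]]
dish [655.1 107.6] 0.0 []
dish [654.1 108.9] -1.2 [3.8]
[[0.0, 0.0], [-0.3, -0.2], [0.4, 0.0]]
[655.00111011 107.52488055   0.        ]
```

View pics/w1o.png

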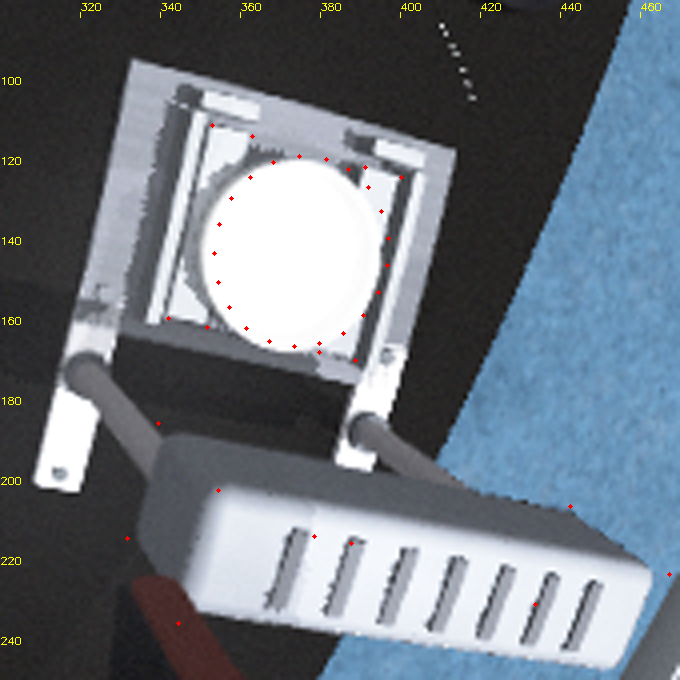

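```bash

python3 - <<'E'
from h import *
s=load('s0.pkl');t=load('t0.pkl');w=load('w1.pkl')
p=np.array([659.1,106.7,np.radians(41.3)])
c,sn=np.cos(p[2]),np.sin(p[2])
def W(L): L=np.array(L,float); return np.c_[p[0]+c*L[:,0]-sn*L[:,1],p[1]+sn*L[:,0]+c*L[:,1],L[:,2]]
def inv(P): d=P[:2]-p[:2]; return np.array([c*d[0]+sn*d[1],-sn*d[0]+c*d[1],P[2]]).round(1)
L=[(x,y,z) for x in(-73,-43) for y in(-64,64) for z in (118,166)]
for n,d in(('w',w),('t',t),('s',s)):
    print(n); print([ (l,q) for l,q in zip(L,proj(d,W(L)).round(0).tolist())])
crop(t,280,120,400,220,6,'to.png',proj(t,W(L))); crop(s,250,130,340,230,6,'so.png',proj(s,W(L)))
for uv in [(352.5,202),(462.5,223),(452.5,246.5),(348.5,232)]: print(uv,inv(onz(w,uv,166)))
E
```

```text
w
[((-73, -64, 118), [433.0, 231.0]), ((-73, -64, 166), [456.0, 250.0]), ((-73, 64, 118), [331.0, 214.0]), ((-73, 64, 166), [344.0, 235.0]), ((-43, -64, 118), [442.0, 206.0]), ((-43, -64, 166), [467.0, 223.0]), ((-43, 64, 118), [339.0, 185.0]), ((-43, 64, 166), [354.0, 202.0])]
t
[((-73, -64, 118), [370.0, 158.0]), ((-73, -64, 166), [374.0, 153.0]), ((-73, 64, 118), [334.0, 191.0]), ((-73, 64, 166), [338.0, 187.0]), ((-43, -64, 118), [361.0, 150.0]), ((-43, -64, 166), [366.0, 145.0]), ((-43, 64, 118), [326.0, 183.0]), ((-43, 64, 166), [329.0, 179.0])]
s
[((-73, -64, 118), [304.0, 157.0]), ((-73, -64, 166), [305.0, 143.0]), ((-73, 64, 118), [303.0, 170.0]), ((-73, 64, 166), [303.0, 155.0]), ((-43, -64, 118), [295.0, 157.0]), ((-43, -64, 166), [296.0, 143.0]), ((-43, 64, 118), [293.0, 170.0]), ((-43, 64, 166), [293.0, 155.0])]
(352.5, 202) [-43.2  65.4 166. ]
(462.5, 223) [-43.9 -58.  166. ]
(452.5, 246.5) [-69.5 -57.1 166. ]
(348.5, 232) [-69.6  61.  166. ]
```

View pics/to.png

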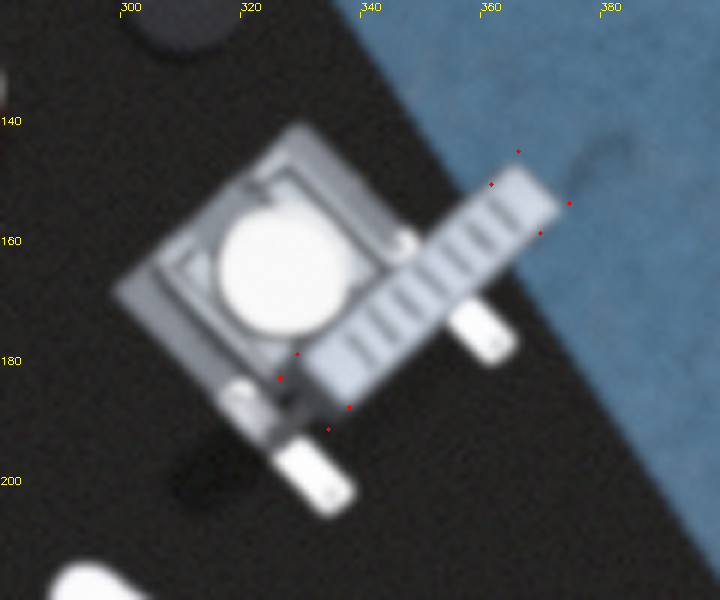

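View pics/so.png

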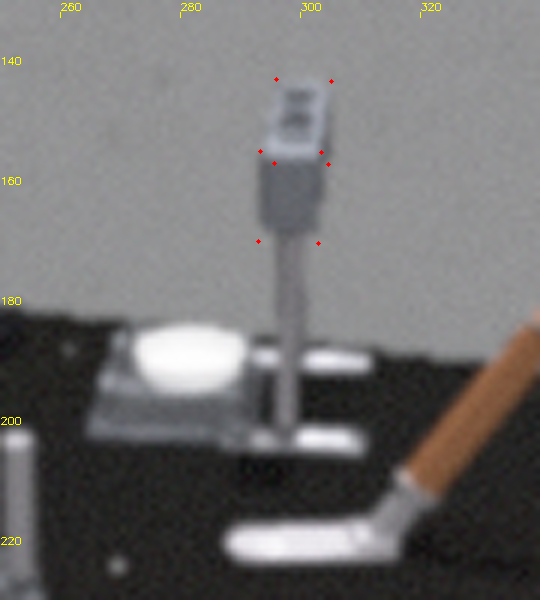

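Call:
{"api": "apply_moves", "payload": {"commands": [[[-0.03,-0.022,-0.02,0.007],[-0.061,-0.044,-0.04,0.007],[-0.0915,-0.0653,-0.06,0.007],[-0.0915,-0.0653,-0.1,0.007],[-0.0915,-0.0653,-0.142,0.007],[-0.0915,-0.0653,-0.142,0.007]]]}}

```text
t: 5.2
ee_pos: [427.1, 104.6, 260.8]
orientation: [1.673, 0.821, -1.684]
ft_force: [-0.3, 0.2, 0.4]
width: 87.9
```

```bash

python3 - <<'E'
from h import *
o=readout.get_obs(); R=cv2.Rodrigues(np.array(o['orientation']))[0]; print(o['t'],np.round(o['ee_pos'],1),'yaw y',np.degrees(np.arctan2(R[1,1],R[0,1])),R[:,0].round(4),o['ft_force'])
w=grab('wrist','w2.png');w['fish']=1;save(w,'w2.pkl')
s=grab('scene');crop(s,230,100,390,240,5,'s2.png')
E
```

```text
5.2 [427.1 104.6 260.8] yaw y -37.93818459301992 [-0.0058 -0.0013 -1.    ] [-0.25634586  0.16378438  0.43093382]
```

View pics/w2.png

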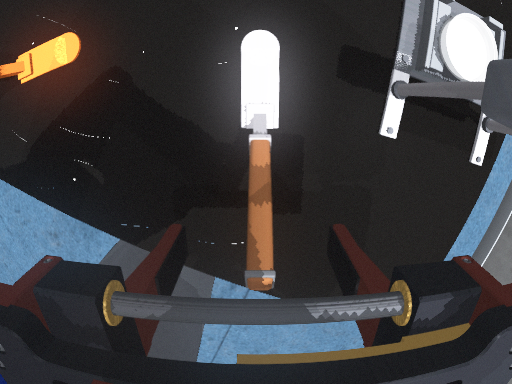

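View pics/s2.png

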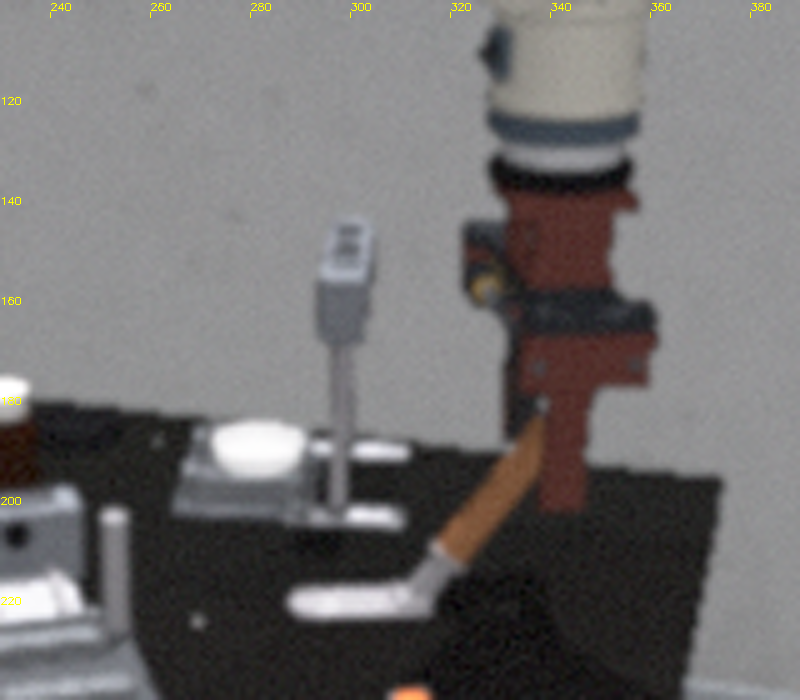

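Call:
{"api": "apply_moves", "payload": {"commands": [[[0,0,0,0],[0,0,0,0],[0,0,0,0],[0,0,0,0],[0,0,0,0],[0,0,0,0]]], "gripper": 0.002}}

```text
t: 6.05
ee_pos: [428.2, 104.9, 262.6]
orientation: [1.678, 0.82, -1.678]
ft_force: [0.2, -0.7, -0.3]
width: 31.6
```

```bash

python3 - <<'E'
from h import *
o=readout.get_obs(); R=cv2.Rodrigues(np.array(o['orientation']))[0]; print(o['t'],np.round(o['ee_pos'],1),'yaw y',np.degrees(np.arctan2(R[1,1],R[0,1])),R[:,0].round(4),o['ft_force'],o['moment'],o['width'])
w=grab('wrist','w3.png');w['fish']=1;save(w,'w3.pkl');crop(w,205,10,325,310,2,'w3c.png')
s=grab('scene');crop(s,270,130,370,240,5,'s3.png')
E
```

```text
6.05 [428.2 104.9 262.6] yaw y -37.93195388239886 [-1.e-04 -0.e+00 -1.e+00] [ 0.23528234 -0.74068071 -0.34132695] [-0.05097142  0.00160615 -0.00913133] 31.57772521725947
```

View pics/w3.png

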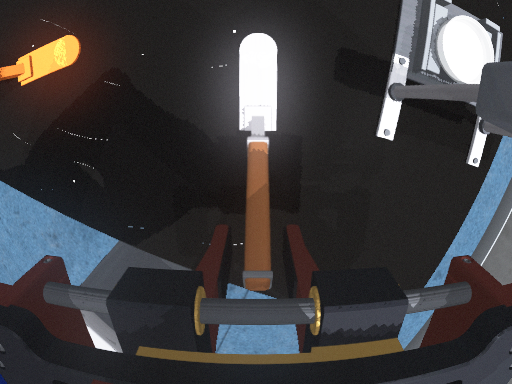

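View pics/s3.png

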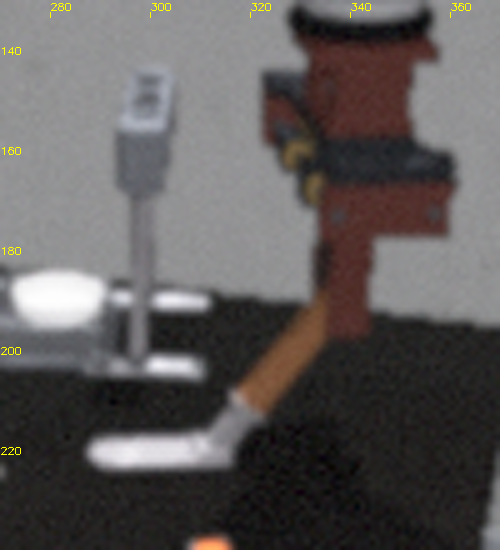

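Call:
{"api": "apply_moves", "payload": {"commands": [[[0,0,0,0],[0,0,0,0],[0,0,0,0],[0,0,0,0]]]}}

```text
t: 6.65
ee_pos: [428.2, 104.9, 262.6]
orientation: [1.678, 0.82, -1.678]
ft_force: [-0.6, 0.6, -1.1]
width: 13.8
```

```bash

python3 - <<'E'
from h import *
o=readout.get_obs(); print(o['t'],np.round(o['ee_pos'],1),o['ft_force'],o['moment'],o['width'])
w=grab('wrist','w4.png');w['fish']=1;save(w,'w4.pkl');crop(w,205,10,325,130,5,'w4c.png')
E
```

```text
6.65 [428.2 104.9 262.6] [-0.59361051  0.59387869 -1.10278096] [-0.09349708 -0.03929693  0.01281576] 13.754591536768094
```

View pics/w4.png

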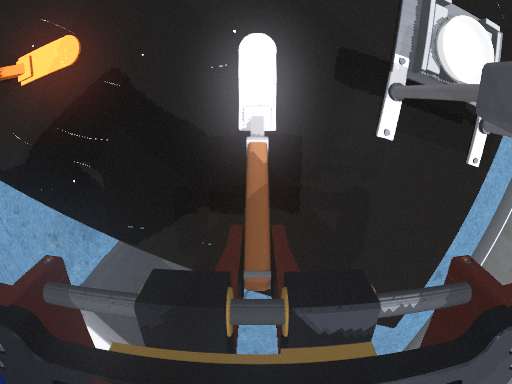

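```bash

python3 - <<'E'
from h import *
w=load('w4.pkl'); 
L=[(w,(258,33),(80,0,3)),(w,(239,129.5),(0,15,3)),(w,(277,130.5),(0,-15,3))]
for f in(0,1):
    p,e=fit(L,(465,152,.9),f);print(p.round(2),np.degrees(p[2]),e.tolist())
g=np.array([428.2,104.9]); a=p[2]; d=p[:2]-g
print('origin rel grasp in lifter axes',np.cos(a)*d[0]+np.sin(a)*d[1],-np.sin(a)*d[0]+np.cos(a)*d[1])
crop(w,220,20,300,140,5,'w4d.png',proj(w,[ [p[0]+np.cos(a)*x-np.sin(a)*y,p[1]+np.sin(a)*x+np.cos(a)*y,3] for x,y in [(0,15),(0,-15),(80,0),(65,15),(65,-15)]]))
E
```

```text
[465.31 151.75   0.91] 51.95627198187686 [[0.1, -0.7], [0.3, 0.8], [-0.5, -0.1]]
[465.31 151.77   0.91  -1.84] 51.93464607044538 [[0.1, -0.2], [0.4, 0.6], [-0.6, -0.3]]
origin rel grasp in lifter axes 59.78043639025125 -0.32097325519793074
```

View pics/w4d.png

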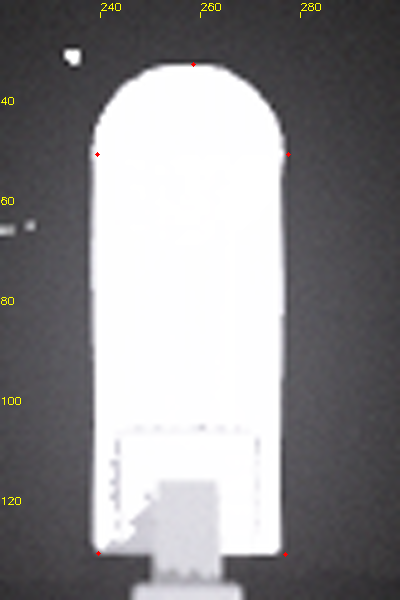

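Call:
{"api": "apply_moves", "payload": {"commands": [[[-0.01,-0.01,0.02,0],[-0.04,-0.035,0.04,0],[-0.02,-0.065,0.04,-0.05],[0.005,-0.095,0.04,-0.1],[0.032,-0.122,0.04,-0.15],[0.0576,-0.149,0.035,-0.187],[0.0576,-0.149,0.02,-0.187],[0.0576,-0.149,0.0095,-0.187]]]}}

```text
t: 7.7
ee_pos: [484.8, -43.9, 270.9]
orientation: [1.8, 0.681, -1.804]
ft_force: [0.0, 0.4, -0.7]
width: 13.6
```

```bash

python3 - <<'E'
from h import *
w=grab('wrist','w5.png');w['fish']=1;save(w,'w5.pkl')
s=grab('scene');save(s,'s5.pkl');crop(s,230,110,390,240,5,'s5.png')
o=readout.get_obs(); R=cv2.Rodrigues(np.array(o['orientation']))[0]; print(o['t'],np.round(o['ee_pos'],1),'yaw y',np.degrees(np.arctan2(R[1,1],R[0,1])),R[:,0].round(4),o['ft_force'],o['moment'],o['width'],o['qvel'])
E
```

```text
7.8 [484.3 -43.5 270.6] yaw y -48.597438583610746 [-4.1e-03  5.0e-04 -1.0e+00] [ 0.68632935 -0.11273386 -0.52228575] [-0.06130633  0.05506398 -0.02934799] 13.897358550277225 [ 0.00491256 -0.02199195 -0.0124804  -0.0005889   0.01845202 -0.00163336]
```

View pics/w5.png

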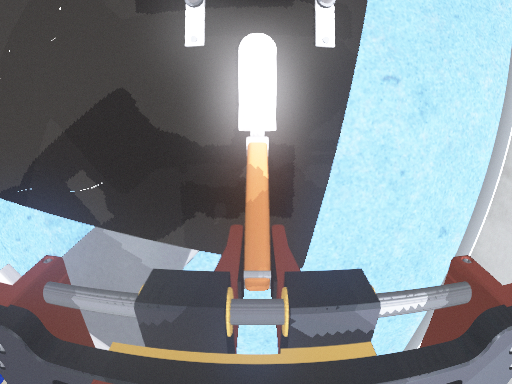

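View pics/s5.png

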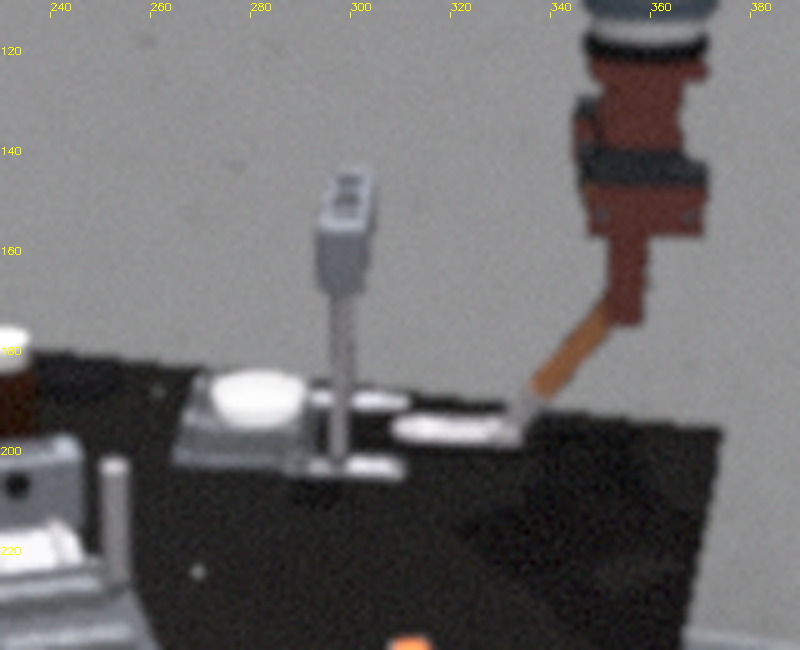

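```bash

python3 - <<'E'
from h import *
w=load('w5.pkl')
crop(w,175,0,345,140,4,'w5c.png')
E
```

```text
(no output)
```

View pics/w5c.png

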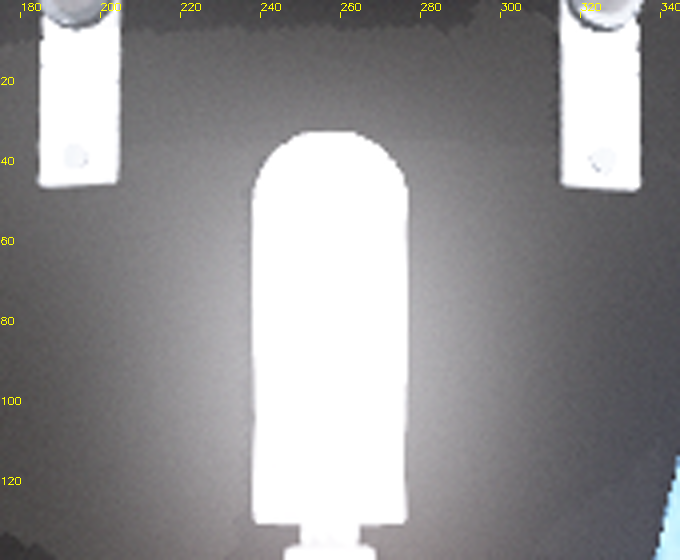

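```bash

python3 - <<'E'
from h import *
w=load('w5.pkl')
F=[(w,(184.7,46),(-100,62,5)),(w,(204.3,45),(-100,46,5)),(w,(315.3,45.5),(-100,-46,5)),(w,(335,47),(-100,-62,5))]
p,e=fit(F,(659,107,.72));print('stand',p.round(2),np.degrees(p[2]),e.tolist())
p=np.array([*p[:2],p[2]])
L=[(w,(257.5,32.7),(80,0,12.5)),(w,(238,130.5),(0,15,12.5)),(w,(276.3,130.5),(0,-15,12.5))]
q,e=fit(L,(530,0,.72));print('lifter',q.round(2),np.degrees(q[2]),e.tolist())
q2,e=fit(L,(530,0,.72),1);print('lifter',q2.round(2),np.degrees(q2[2]),e.tolist())
def inS(S,P): d=P[:2]-S[:2];c,s=np.cos(S[2]),np.sin(S[2]); return c*d[0]+s*d[1],-s*d[0]+c*d[1]
print(inS(p,q)); print(inS(np.array([659.1,106.7,np.radians(41.3)]),q))
E
```

```text
stand [659.53 107.33   0.72] 41.15921395735022 [[-0.1, 0.1], [-0.7, -0.1], [0.9, 0.0], [-0.0, -0.0]]
lifter [528.76  -4.31   0.72] 41.16965017835725 [[-0.0, -0.5], [0.4, 0.2], [-0.4, 0.3]]
lifter [528.75  -4.32   0.72  -1.23] 41.1716292357833 [[-0.0, -0.2], [0.5, 0.0], [-0.5, 0.1]]
(np.float64(-171.9324991795292), np.float64(2.0165578435764218))
(np.float64(-171.1903397495147), np.float64(2.6265806352512584))
```

Call:
{"api": "apply_moves", "payload": {"commands": [[[0.006,0.0053,0,0],[0.0195,0.0174,0,0],[0.033,0.0294,0,0],[0.0465,0.0414,0,0],[0.06,0.0535,0,0],[0.0727,0.0648,0,0],[0.0836,0.0745,0,0],[0.0836,0.0745,0,0]]]}}

```text
t: 8.8
ee_pos: [570.1, 31.1, 272.1]
orientation: [1.801, 0.68, -1.8]
ft_force: [-0.3, -0.3, -0.9]
width: 13.5
```

```bash

python3 - <<'E'
from h import *
w=grab('wrist','w6.png');w['fish']=1;save(w,'w6.pkl')
s=grab('scene');save(s,'s6.pkl');crop(s,230,110,390,240,5,'s6.png')
o=readout.get_obs(); R=cv2.Rodrigues(np.array(o['orientation']))[0]; print(o['t'],np.round(o['ee_pos'],1),'yaw y',np.degrees(np.arctan2(R[1,1],R[0,1])),R[:,0].round(4),o['ft_force'],o['moment'],o['width'])
E
```

```text
8.9 [569.1  30.4 271.9] yaw y -48.63371168201127 [-9.e-04 -1.e-04 -1.e+00] [-0.70873236  0.1251362  -0.9975507 ] [-0.09105079  0.07127774 -0.0278082 ] 13.859534254091333
```

View pics/w6.png

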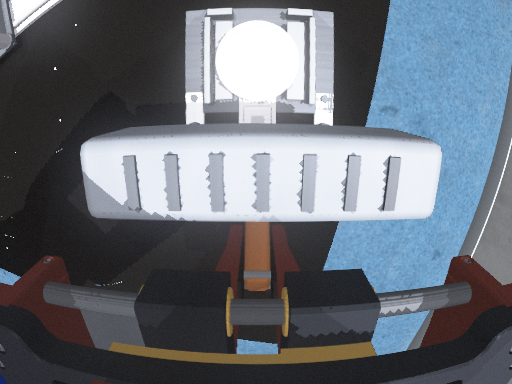

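View pics/s6.png

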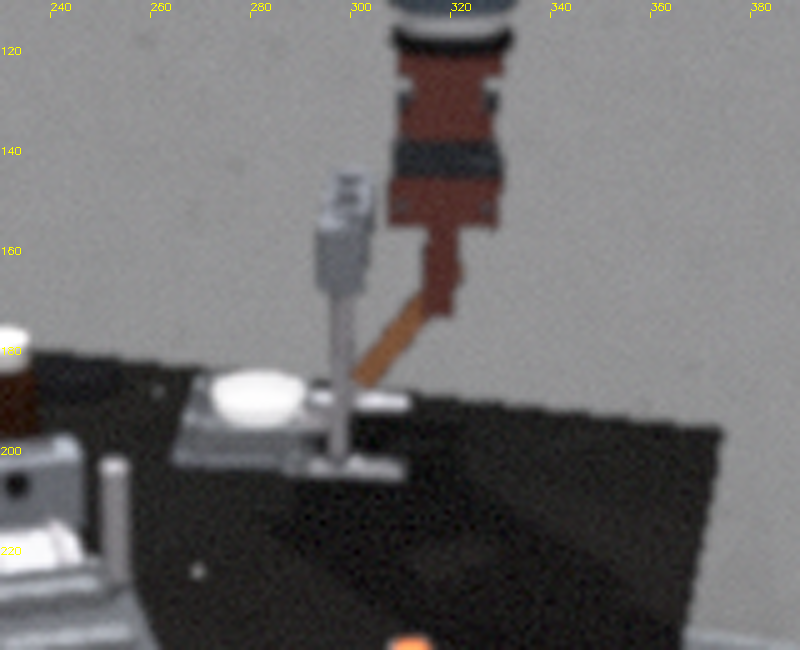

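Call:
{"api": "apply_moves", "payload": {"commands": [[[0,0,0.002,0],[0,0,0.004,0],[0,0,0.007,0],[0,0,0.011,0],[0,0,0.016,0],[0,0,0.022,0],[0,0,0.026,0],[0,0,0.026,0]]]}}

```text
t: 9.9
ee_pos: [569.5, 30.4, 298.6]
orientation: [1.802, 0.68, -1.801]
ft_force: [0.4, 0.4, -1.6]
width: 13.8
```

```bash

python3 - <<'E'
from h import *
w=grab('wrist','w7.png');w['fish']=1;save(w,'w7.pkl')
s=grab('scene');save(s,'s7.pkl');crop(s,230,110,390,240,5,'s7.png')
o=readout.get_obs(); R=cv2.Rodrigues(np.array(o['orientation']))[0]; print(o['t'],np.round(o['ee_pos'],1),'yaw y',np.degrees(np.arctan2(R[1,1],R[0,1])),R[:,0].round(4),o['ft_force'],o['moment'],o['width'])
E
```

```text
10.0 [569.3  30.4 298.1] yaw y -48.64304195561772 [-1.e-04 -0.e+00 -1.e+00] [-0.65603402 -0.05785523 -1.25534103] [-0.16910448  0.1026939  -0.02152303] 13.907465432690516
```

View pics/w7.png

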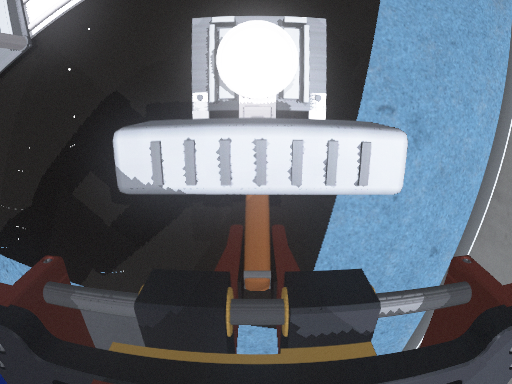

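View pics/s7.png

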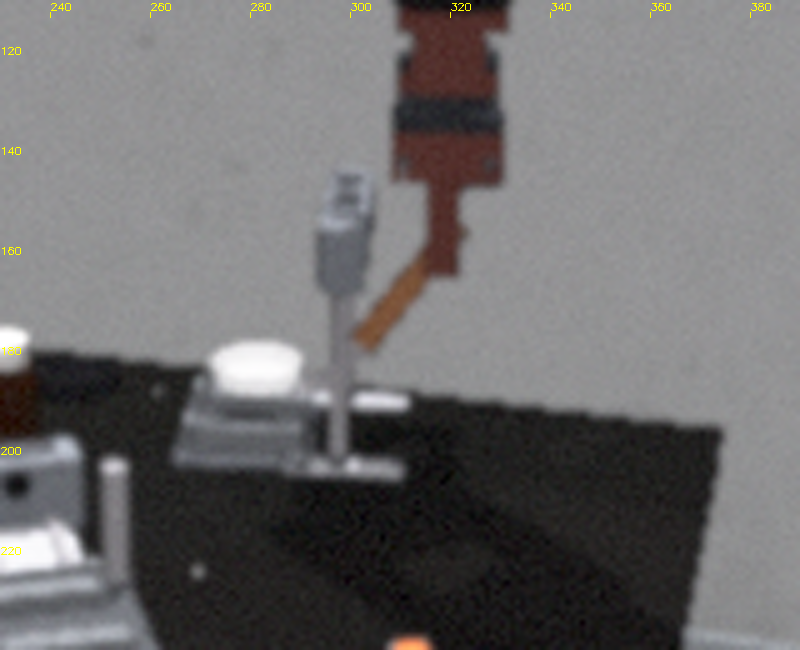

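Call:
{"api": "apply_moves", "payload": {"commands": [[[-0.006,-0.0053,0,0],[-0.0181,-0.0158,0,0],[-0.0346,-0.0303,0,0],[-0.0542,-0.0474,0.001,0],[-0.0737,-0.0646,0.003,0],[-0.0918,-0.0804,0.006,0],[-0.1053,-0.0922,0.01,0],[-0.1129,-0.0988,0.012,0]]]}}

```text
t: 11.0
ee_pos: [455.7, -69.2, 310.6]
orientation: [1.802, 0.679, -1.802]
ft_force: [-0.0, 0.2, -2.1]
width: 13.7
```

```bash

python3 - <<'E'
from h import *
w=grab('wrist','w8.png');w['fish']=1;save(w,'w8.pkl')
s=grab('scene');save(s,'s8.pkl');crop(s,230,90,390,230,5,'s8.png')
o=readout.get_obs(); R=cv2.Rodrigues(np.array(o['orientation']))[0]; print(o['t'],np.round(o['ee_pos'],1),'yaw y',np.degrees(np.arctan2(R[1,1],R[0,1])),R[:,0].round(4),o['ft_force'],o['moment'],o['width'])
E
```

```text
11.1 [456.  -69.  310.5] yaw y -48.70204607646792 [ 4.e-04 -1.e-04 -1.e+00] [-0.90980112 -0.25497742 -1.69945261] [-0.11825591  0.08352414 -0.02390658] 13.807358768998228
```

View pics/w8.png

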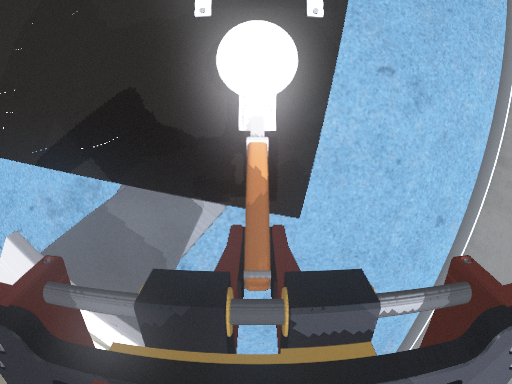

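View pics/s8.png

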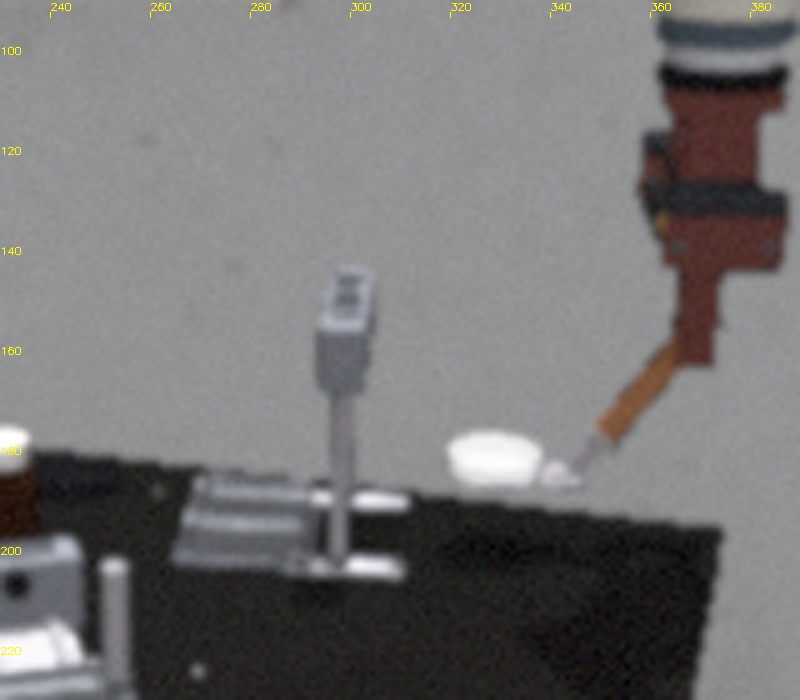

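```bash

python3 - <<'E'
from h import *
w=load('w8.pkl')
g=cv2.cvtColor(w['color'],cv2.COLOR_RGB2GRAY)
crop(w,205,10,310,140,4,'w8c.png')
p=onz(w,(257.2,60),65)
g=np.array([456.,-69.]); a=np.radians(41.3); d=p[:2]-g
print(np.cos(a)*d[0]+np.sin(a)*d[1],-np.sin(a)*d[0]+np.cos(a)*d[1])
for uv in[(216.5,60),(298,60),(257.2,20.5),(257.2,99)]:
    q=onz(w,uv,65)[:2]-g; print(np.cos(a)*q[0]+np.sin(a)*q[1],-np.sin(a)*q[0]+np.cos(a)*q[1])
L=[(w,(238,130.5),(0,15,51)),(w,(276.3,130.5),(0,-15,51))]
p,e=fit(L,(500,-30,.72)); d=p[:2]-g;print('blade rear',np.cos(a)*d[0]+np.sin(a)*d[1],-np.sin(a)*d[0]+np.cos(a)*d[1],np.degrees(p[2]),e.tolist())
E
```

```text
114.46125973488736 0.1633457227907371
115.06616629438132 30.51704724928345
115.08801671069838 -30.27746559582328
145.7613408676323 0.16099344087682255
84.66773884458152 0.16310375669529265
blade rear 59.33408532418524 0.18028495753238616 41.30121577119651 [[0.5, -0.0], [-0.5, -0.0]]
```

View pics/w8c.png

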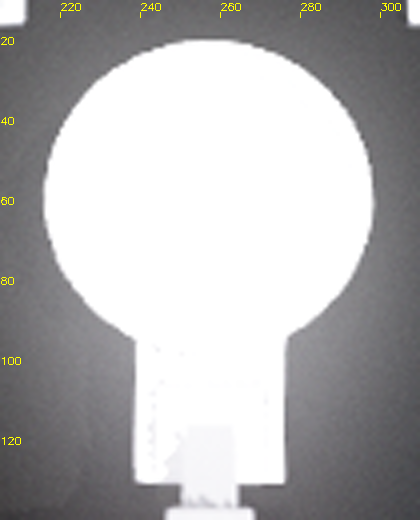

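Call:
{"api": "apply_moves", "payload": {"commands": [[[-0.0012,0.0059,0,0.008],[-0.0043,0.0217,0,0.03],[-0.0094,0.0472,0,0.066],[-0.0165,0.0824,0,0.115],[-0.0247,0.1237,0,0.172],[-0.0329,0.1647,0,0.229],[-0.04,0.2002,0,0.279],[-0.0455,0.2275,0,0.317]]]}}

```text
t: 12.1
ee_pos: [410.0, 161.6, 310.0]
orientation: [1.586, 0.912, -1.587]
ft_force: [0.6, -0.8, -1.8]
width: 14.0
```

Call:
{"api": "apply_moves", "payload": {"commands": [[[-0.0036,0.0178,0,0.025],[-0.0051,0.0255,0,0.035],[-0.0056,0.0277,0,0.038],[-0.0056,0.0277,0,0.038]]]}}

```text
t: 12.6
ee_pos: [405.3, 186.7, 310.1]
orientation: [1.563, 0.933, -1.563]
ft_force: [-0.4, -0.3, -2.2]
width: 13.8
```

```bash

python3 - <<'E'
from h import *
w=grab('wrist','w9.png');w['fish']=1;save(w,'w9.pkl')
s=grab('scene');save(s,'s9.pkl');crop(s,200,130,360,270,5,'s9.png')
o=readout.get_obs(); R=cv2.Rodrigues(np.array(o['orientation']))[0]; print(o['t'],np.round(o['ee_pos'],1),'yaw y',np.degrees(np.arctan2(R[1,1],R[0,1])),R[:,0].round(4),o['ft_force'],o['moment'],o['width'])
crop(w,160,0,360,140,4,'w9c.png')
E
```

```text
12.7 [405.4 186.4 310.1] yaw y -28.350165038720114 [-2.e-04 -1.e-04 -1.e+00] [ 1.04199405 -0.07360216 -1.86598444] [-0.16322878  0.07768428  0.06532602] 13.723746184945952
```

View pics/w9c.png

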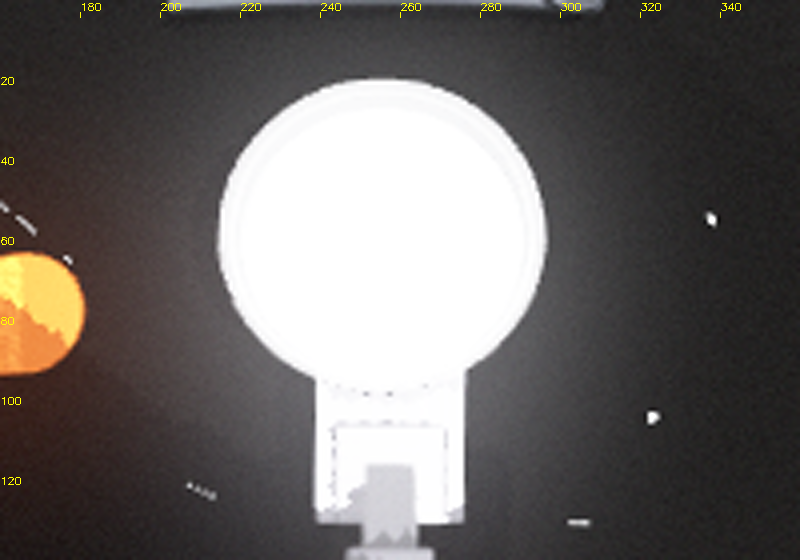

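View pics/s9.png

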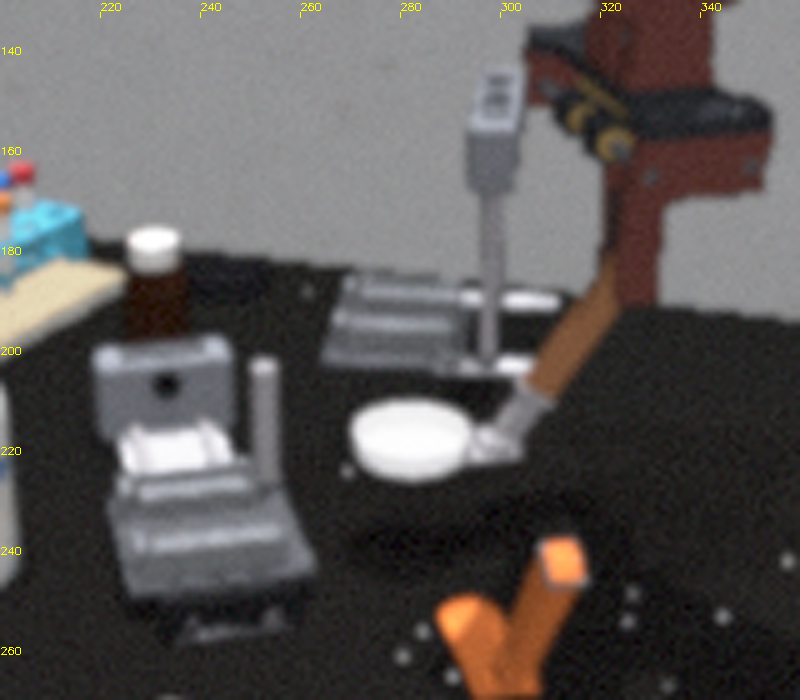

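Call:
{"api": "apply_moves", "payload": {"commands": [[[0.0028,0.0053,0,0],[0.0095,0.0176,0,0],[0.019,0.0352,0,0],[0.0294,0.0546,0,0],[0.0389,0.0722,0,0],[0.046,0.0854,0,0],[0.0503,0.0933,0,0],[0.0522,0.0969,0,0]]]}}

```text
t: 13.7
ee_pos: [457.6, 284.1, 310.0]
orientation: [1.562, 0.934, -1.563]
ft_force: [-0.9, -0.6, -1.5]
width: 13.9
```

```bash

python3 - <<'E'
from h import *
w=grab('wrist','w10.png');w['fish']=1;save(w,'w10.pkl')
s=grab('scene');save(s,'s10.pkl');crop(s,190,130,350,270,5,'s10.png')
o=readout.get_obs(); R=cv2.Rodrigues(np.array(o['orientation']))[0]; print(o['t'],np.round(o['ee_pos'],1),'yaw y',np.degrees(np.arctan2(R[1,1],R[0,1])),R[:,0].round(4),o['ft_force'],o['moment'],o['width'])
crop(w,160,0,360,140,4,'w10c.png')
E
```

```text
13.8 [457.6 283.8 310.1] yaw y -28.298827338934142 [-2.e-04 -1.e-04 -1.e+00] [-1.028543   -1.04176072 -2.39048841] [-0.15060961  0.0365132   0.06230799] 13.719811945951909
```

View pics/w10c.png

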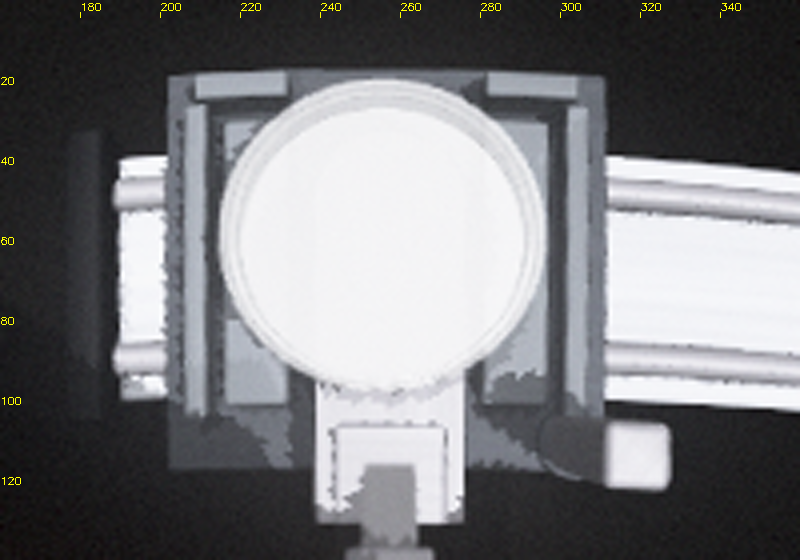

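View pics/s10.png

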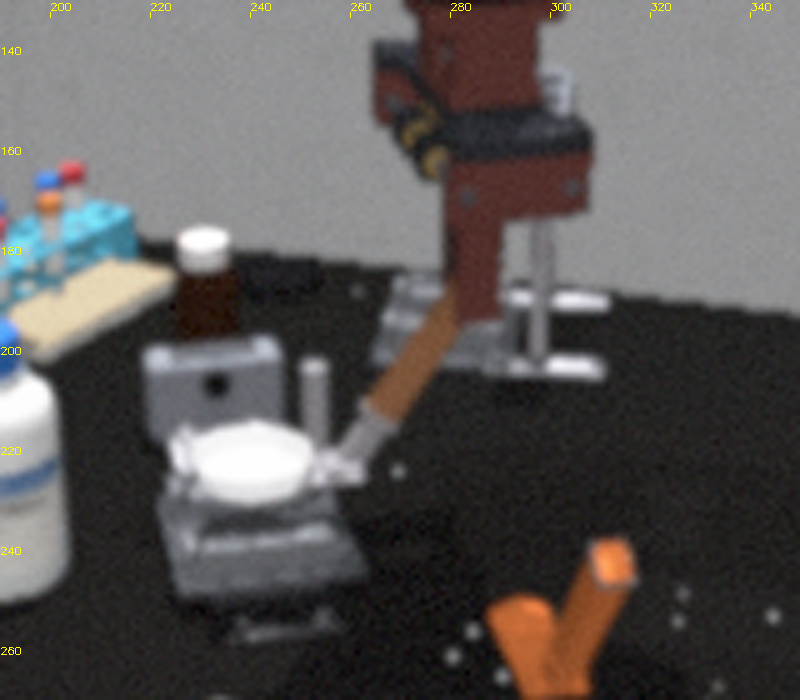

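```bash

python3 - <<'E'
from h import *
w=load('w10.pkl')
L=[(w,(216.2,101),(-32,35,30)),(w,(231.8,101),(-32,21,30)),(w,(281.7,101),(-32,-21,30)),(w,(296.7,101),(-32,-35,30)),(w,(216.2,30),(32,35,30)),(w,(296.7,30),(32,-35,30)),
(w,(208.8,18.5),(42,41,35)),(w,(231.7,18),(42,21,35)),(w,(281.8,18),(42,-21,35)),(w,(304.2,18.5),(42,-41,35))]
for f in(0,1):
    p,e=fit(L,(512,385,1.07),f);print(p.round(2),np.degrees(p[2]),e.tolist())
p=fit(L,(512,385,1.07))[0]
def inS(S,P): d=P[:2]-S[:2];c,s=np.cos(S[2]),np.sin(S[2]); return np.round([c*d[0]+s*d[1],-s*d[0]+c*d[1]],2)
B=[(w,(239,130.5),(0,15,51)),(w,(276,130.5),(0,-15,51))]
q,e=fit(B,(500,330,1.07)); print('blade',inS(p,q),np.degrees(q[2]))
for uv in[(215,58),(296.7,58),(255.8,19.7),(255.8,60)]: print('dish',inS(p,onz(w,uv,65)))
print(inS(p,np.array([457.6,283.8])))
E
```

```text
[511.98 385.93   1.08] 61.68020637498122 [[-0.0, 0.5], [0.4, 0.1], [-0.8, 0.1], [0.3, 0.5], [-0.2, 0.1], [0.5, 0.1], [-0.5, -0.1], [0.0, -0.7], [-0.3, -0.7], [0.7, -0.1]]
[512.08 386.15   1.08  -1.66] 61.682024322172666 [[0.2, 0.2], [0.6, -0.2], [-1.0, -0.1], [-0.0, 0.2], [-0.0, 0.3], [0.3, 0.3], [-0.2, 0.1], [0.1, -0.4], [-0.5, -0.4], [0.3, 0.1]]
blade [-55.75  -0.8 ] 61.72205360919085
dish [ 1.43 30.88]
dish [  1.39 -29.88]
dish [31.09  0.54]
dish [-0.76  0.52]
[-115.71   -0.58]
```

Call:
{"api": "apply_moves", "payload": {"commands": [[[0,0,-0.005,0],[0,0,-0.011,0],[0,0,-0.016,0],[0,0,-0.019,0],[0,0,-0.021,0],[0,0,-0.0235,0],[0,0,-0.025,0],[0,0,-0.025,0]]]}}

```text
t: 14.8
ee_pos: [457.6, 283.7, 285.1]
orientation: [1.563, 0.934, -1.563]
ft_force: [0.2, 0.0, -1.6]
width: 13.5
```

```bash

python3 - <<'E'
from h import *
w=grab('wrist','w11.png');w['fish']=1;save(w,'w11.pkl')
s=grab('scene');save(s,'s11.pkl');crop(s,190,130,350,270,5,'s11.png')
o=readout.get_obs(); print(o['t'],np.round(o['ee_pos'],1),o['ft_force'],o['moment'],o['width'])
crop(w,160,0,360,140,4,'w11c.png')
E
```

```text
14.9 [457.6 283.7 285.2] [-0.17315126  0.03032033 -1.64587636] [-0.16484619  0.03898703 -0.00043302] 14.182876623450527
```

View pics/w11c.png

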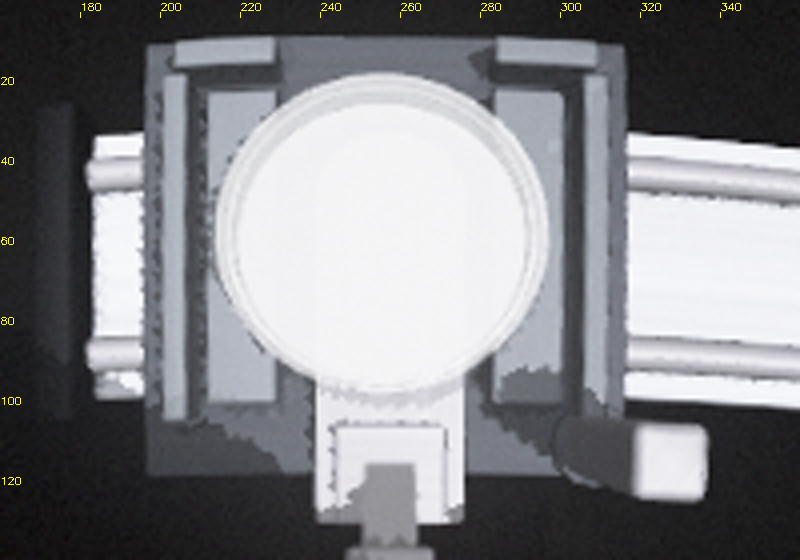

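View pics/s11.png

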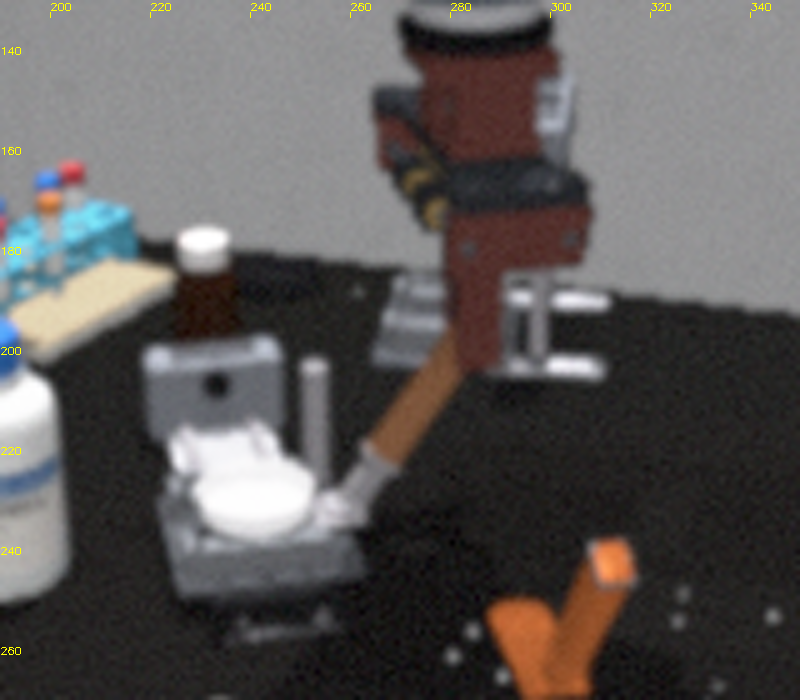

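Call:
{"api": "apply_moves", "payload": {"commands": [[[-0.0024,-0.0044,0,0],[-0.0085,-0.0158,0,0],[-0.0171,-0.0317,0,0],[-0.0265,-0.0493,0,0],[-0.036,-0.0669,0,0],[-0.0455,-0.0845,0,0],[-0.054,-0.1004,0,0],[-0.0607,-0.1127,0,0]]]}}

```text
t: 15.9
ee_pos: [396.3, 169.9, 285.2]
orientation: [1.563, 0.933, -1.563]
ft_force: [0.7, -0.3, -1.9]
width: 13.9
```

```bash

python3 - <<'E'
from h import *
w=grab('wrist','w12.png');w['fish']=1;save(w,'w12.pkl')
s=grab('scene');save(s,'s12.pkl');crop(s,190,130,350,270,5,'s12.png')
t=grab('top');save(t,'t12.pkl');crop(t,195,140,345,280,4,'t12.png')
o=readout.get_obs(); print(o['t'],np.round(o['ee_pos'],1),o['ft_force'],o['moment'],o['width'])
E
```

```text
16.05 [396.8 170.5 285.2] [ 0.38071779  0.00969239 -1.24333051] [-0.14821717 -0.01427509 -0.047003  ] 13.943695785937281
```

View pics/w12.png

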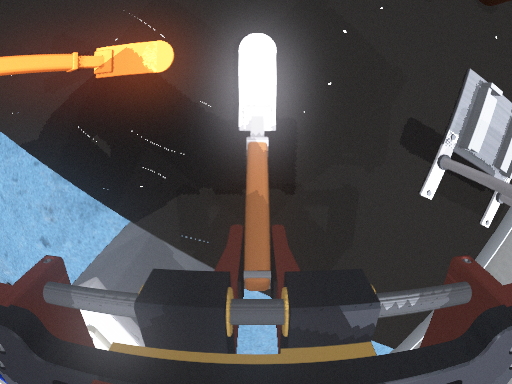

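View pics/s12.png

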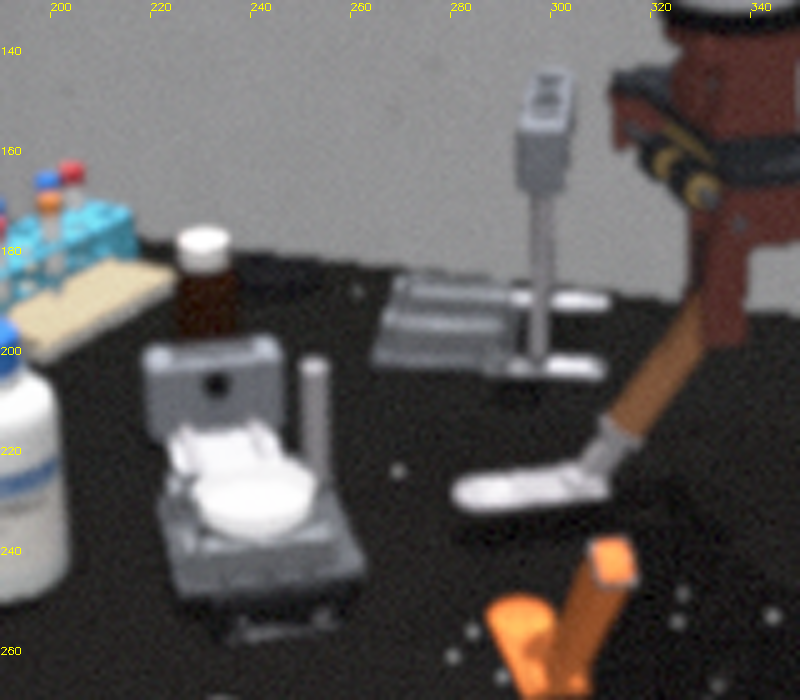

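View pics/t12.png

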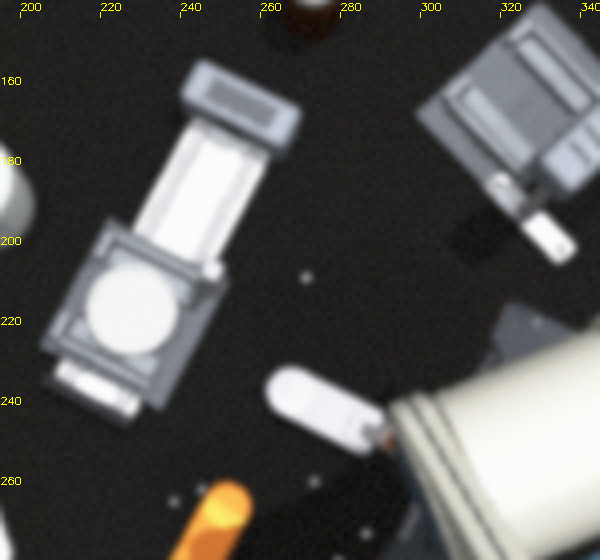

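Call:
{"api": "apply_moves", "payload": {"commands": [[[0.006,-0.012,0,-0.03],[0.016,-0.034,0,-0.085],[0.026,-0.055,0,-0.14],[0.0313,-0.066,0,-0.169],[0.0313,-0.066,-0.008,-0.169],[0.0313,-0.066,-0.016,-0.169],[0.0313,-0.066,-0.0205,-0.169],[0.0313,-0.066,-0.0223,-0.169]]]}}

```text
t: 17.05
ee_pos: [427.7, 105.3, 262.5]
orientation: [1.676, 0.82, -1.679]
ft_force: [-4.9, -4.6, 16.4]
width: 13.5
```

Call:
{"api": "apply_moves", "payload": {"commands": [[[0,0,0,0],[0,0,0,0]]]}}

```text
t: 17.3
ee_pos: [428.2, 105.2, 262.9]
orientation: [1.679, 0.819, -1.678]
ft_force: [0.6, 0.6, -1.0]
width: 13.5
```

```bash

python3 - <<'E'
from h import *
w=grab('wrist','w13.png');w['fish']=1
s=grab('scene');crop(s,260,130,380,250,5,'s13.png')
o=readout.get_obs(); print(o['t'],np.round(o['ee_pos'],1),o['ft_force'],o['moment'],o['width'])
E
```

```text
17.4 [428.2 105.1 262.9] [-0.38817391  1.32244523 -1.08484441] [-0.11754464 -0.00296958  0.00064   ] 14.238414625119951
```

View pics/s13.png

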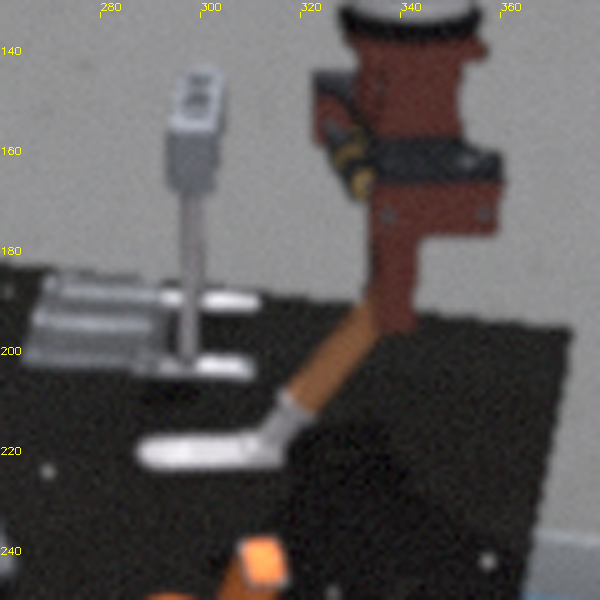

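Call:
{"api": "apply_moves", "payload": {"commands": [[[0,0,0,0],[0,0,0,0],[0,0,0,0],[0,0,0,0],[0,0,0,0],[0,0,0,0]]], "gripper": 0.05}}

```text
t: 18.15
ee_pos: [428.2, 105.0, 262.9]
orientation: [1.679, 0.819, -1.679]
ft_force: [0.3, 0.0, -0.1]
width: 50.0
```

```bash

python3 - <<'E'
from h import *
w=grab('wrist','w14.png');w['fish']=1
s=grab('scene');crop(s,260,130,380,250,5,'s14.png')
o=readout.get_obs(); print(o['t'],np.round(o['ee_pos'],1),o['ft_force'],o['moment'],o['width'])
E
```

```text
18.25 [428.2 105.  262.9] [-0.04688298 -0.70212557 -0.32102669] [-0.05654312 -0.05694866 -0.01082744] 49.855724943029
```

View pics/w14.png

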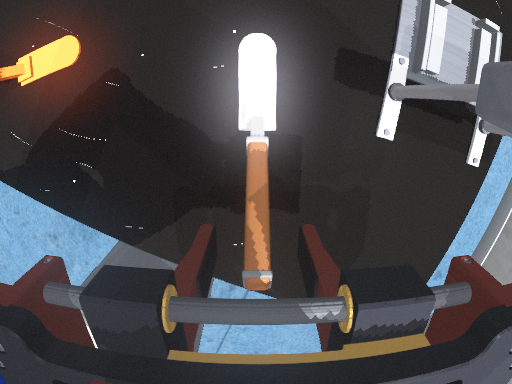

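View pics/s14.png

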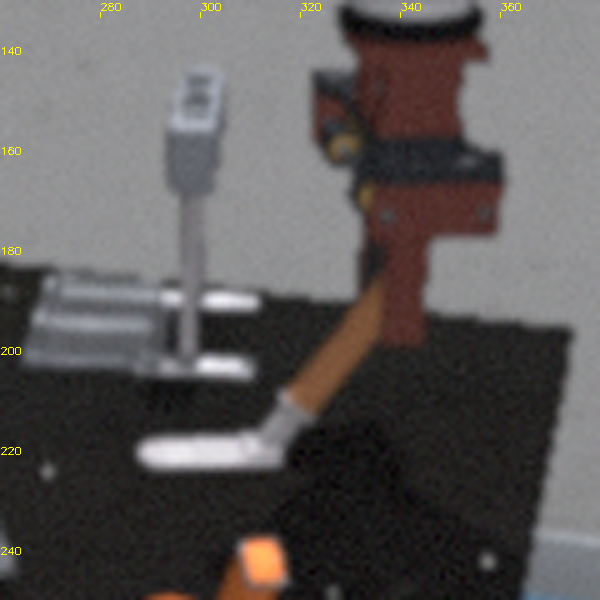

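Call:
{"api": "apply_moves", "payload": {"commands": [[[0,0,0.03,0],[0,0,0.06,0],[0.018,0.04,0.065,0.04],[0.042,0.092,0.065,0.08],[0.064,0.14,0.065,0.12],[0.086,0.188,0.065,0.16],[0.1,0.219,0.065,0.169],[0.1027,0.2249,0.06,0.169]]]}}

```text
t: 19.25
ee_pos: [531.4, 331.6, 322.8]
orientation: [1.563, 0.935, -1.561]
ft_force: [0.4, 0.1, -0.3]
width: 49.8
```

Call:
{"api": "apply_moves", "payload": {"commands": [[[0,0,0,0],[0,0,0,0]]], "gripper": 0.034}}

```text
t: 19.5
ee_pos: [530.4, 328.7, 322.6]
orientation: [1.562, 0.933, -1.565]
ft_force: [-0.3, -0.3, 0.9]
width: 35.2
```

```bash

python3 - <<'E'
from h import *
w=grab('wrist','w15.png');w['fish']=1;save(w,'w15.pkl')
s=grab('scene','s15.png')
o=readout.get_obs(); R=cv2.Rodrigues(np.array(o['orientation']))[0]; print(o['t'],np.round(o['ee_pos'],1),'yaw y',np.degrees(np.arctan2(R[1,1],R[0,1])),o['ft_force'],o['moment'],o['width'])
E
```

```text
19.6 [530.7 328.8 323. ] yaw y -28.365931379542825 [-0.17671304  0.62312966  0.17809577] [-0.07178814 -0.03249958  0.03059332] 34.27795442947294
```

View pics/w15.png

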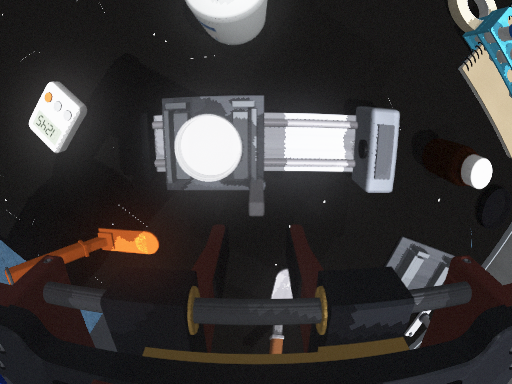

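View pics/s15.png

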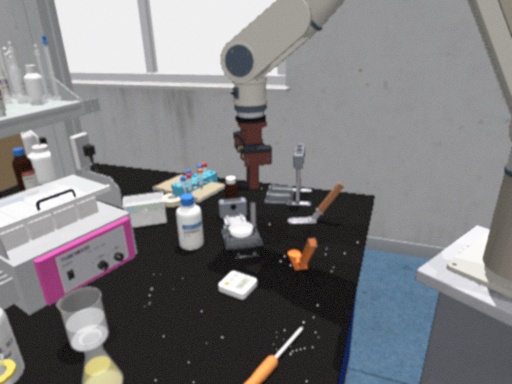

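```bash

python3 - <<'E'
from h import *
w=load('w15.pkl')
c=np.array([530.9,329.9]);ur=np.array([.4741,.8805]);vr=np.array([-.8805,.4741])
P=[[*(c+a*ur+b*vr),90] for a in(-6,6) for b in(-6,6)]+[[*(c),75],[530.7,328.8,160],[530.7,328.8,90]]
print(proj(w,P).round(1).tolist())
crop(w,150,80,410,260,3,'w15c.png',proj(w,P))
# reader face & carrier plate edges along -y of seat
S=np.array([512,385.5])
for n,uv,z in [('plate right edge',(264,150),18),('reader left bottom-ish',(356,150),25),('reader top left',(362,108),50),('rail left end',(155,150),12),('black stop',(150,150),12)]:
    d=onz(w,uv,z)[:2]-S; print(n,(d@ur).round(1),(d@vr).round(1))
E
```

```text
[[264.9, 217.5], [249.4, 217.5], [265.0, 203.0], [249.2, 203.0], [257.1, 203.6], [257.7, 258.0], [257.6, 211.6]]
plate right edge -5.6 -49.7
reader left bottom-ish -3.0 -139.8
reader top left 38.8 -134.7
rail left end -4.8 61.9
black stop -4.6 67.5
```

View pics/w15c.png

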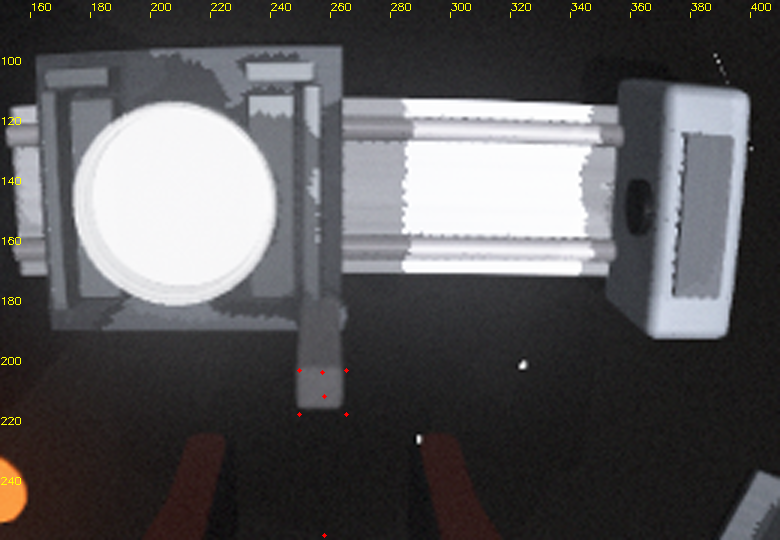

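Call:
{"api": "apply_moves", "payload": {"commands": [[[0,0,-0.02,0],[0,0,-0.045,0],[0,0,-0.07,0],[0,0,-0.082,0],[0,0,-0.082,0]]]}}

```text
t: 20.23
ee_pos: [530.5, 329.5, 239.6]
orientation: [1.561, 0.933, -1.565]
ft_force: [0.1, -0.3, 0.1]
width: 33.9
```

Call:
{"api": "apply_moves", "payload": {"commands": [[[0,0,0,0],[0,0,0,0],[0.0026,-0.0014,0,0],[0.0053,-0.0028,0,0],[0.0088,-0.0047,0,0],[0.0132,-0.0071,0,0],[0.0194,-0.0104,0,0],[0.0264,-0.0142,0,0]]], "gripper": 0.02}}

```text
t: 21.22
ee_pos: [557.8, 315.5, 240.9]
orientation: [1.563, 0.934, -1.563]
ft_force: [-1.8, 2.4, 2.5]
width: 19.8
```

```bash

python3 - <<'E'
from h import *
w=grab('wrist','w16.png');w['fish']=1
s=grab('scene');crop(s,180,120,340,260,5,'s16.png')
o=readout.get_obs(); R=cv2.Rodrigues(np.array(o['orientation']))[0]; print(o['t'],np.round(o['ee_pos'],1),'yaw y',np.degrees(np.arctan2(R[1,1],R[0,1])),o['ft_force'],o['moment'],o['width'])
E
```

```text
21.325 [558.2 315.1 240.8] yaw y -28.34128946763629 [-0.27266703 -0.57356869 -0.20727298] [-0.04146007 -0.0578984   0.06609933] 20.34366322717441
```

View pics/w16.png

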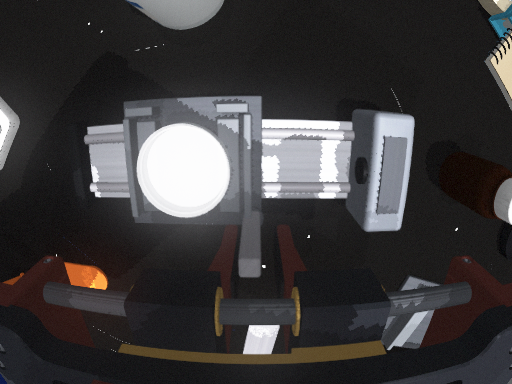

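View pics/s16.png

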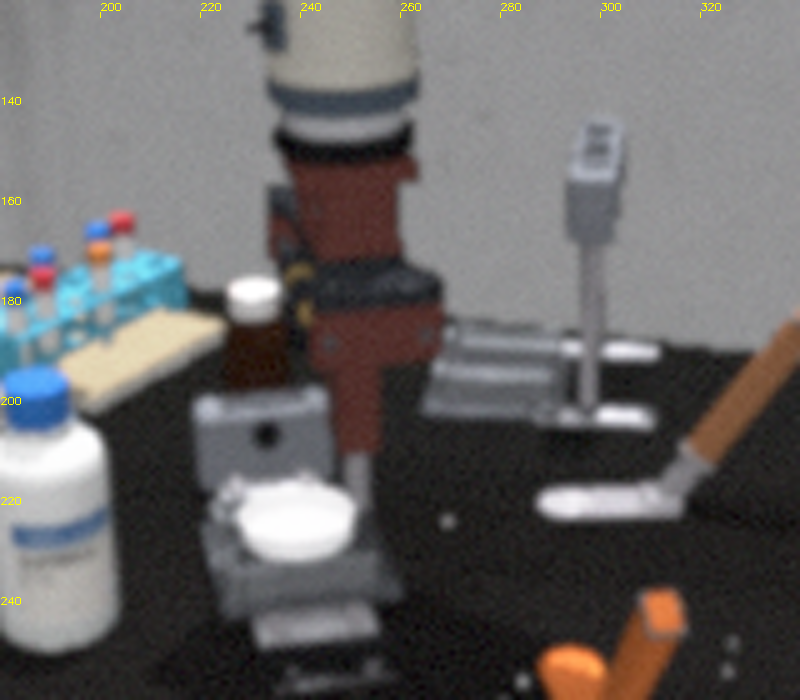

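Call:
{"api": "apply_moves", "payload": {"commands": [[[0.0035,-0.0019,0,0],[0.0097,-0.0052,0,0],[0.0167,-0.009,0,0],[0.0238,-0.0128,0,0],[0.0308,-0.0166,0,0],[0.037,-0.0199,0,0],[0.0414,-0.0223,0,0],[0.044,-0.0237,0,0]]]}}

```text
t: 22.32
ee_pos: [601.5, 291.7, 240.8]
orientation: [1.563, 0.933, -1.563]
ft_force: [-1.6, -0.7, -0.4]
width: 20.4
```

```bash

python3 - <<'E'
from h import *
w=grab('wrist','w17.png');w['fish']=1;save(w,'w17.pkl')
s=grab('scene');crop(s,180,120,340,260,5,'s17.png')
o=readout.get_obs(); R=cv2.Rodrigues(np.array(o['orientation']))[0]; print(o['t'],np.round(o['ee_pos'],1),'yaw y',np.degrees(np.arctan2(R[1,1],R[0,1])),o['ft_force'],o['moment'],o['width'])
E
```

```text
22.425 [601.7 291.9 241. ] yaw y -28.31403132222617 [ 0.58117294 -0.05568468  0.22605345] [-0.07195705  0.0372101  -0.01263435] 20.1132825285446
```

View pics/w17.png

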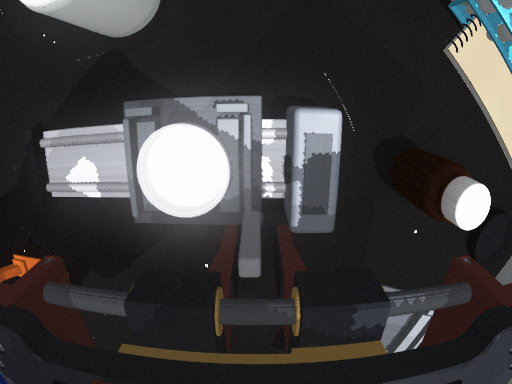

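Call:
{"api": "apply_moves", "payload": {"commands": [[[0.0022,-0.0012,0,0],[0.0048,-0.0026,0,0],[0.0079,-0.0043,0,0],[0.0106,-0.0057,0,0],[0.0123,-0.0066,0,0],[0.0132,-0.0071,0,0]]]}}

```text
t: 23.18
ee_pos: [614.6, 284.9, 241.0]
orientation: [1.563, 0.934, -1.563]
ft_force: [-3.8, 2.5, 3.2]
width: 19.8
```

Call:
{"api": "apply_moves", "payload": {"commands": [[[0.0009,-0.0005,0,0],[0.0018,-0.0009,0,0]]]}}

```text
t: 23.42
ee_pos: [615.2, 284.7, 240.9]
orientation: [1.562, 0.936, -1.566]
ft_force: [-9.6, 8.1, 4.2]
width: 20.0
```

```bash

python3 - <<'E'
from h import *
w=grab('wrist','w18.png');w['fish']=1;save(w,'w18.pkl'); crop(w,100,80,350,280,3,'w18c.png')
o=readout.get_obs(); R=cv2.Rodrigues(np.array(o['orientation']))[0]; print(o['t'],np.round(o['ee_pos'],1),o['ft_force'],o['moment'],o['width'])
E
```

```text
23.475 [615.2 284.8 240.9] [-8.04951883  5.72048946  4.82338874] [ 0.90592028  1.28081894 -0.04880907] 20.10102486959134
```

View pics/w18c.png

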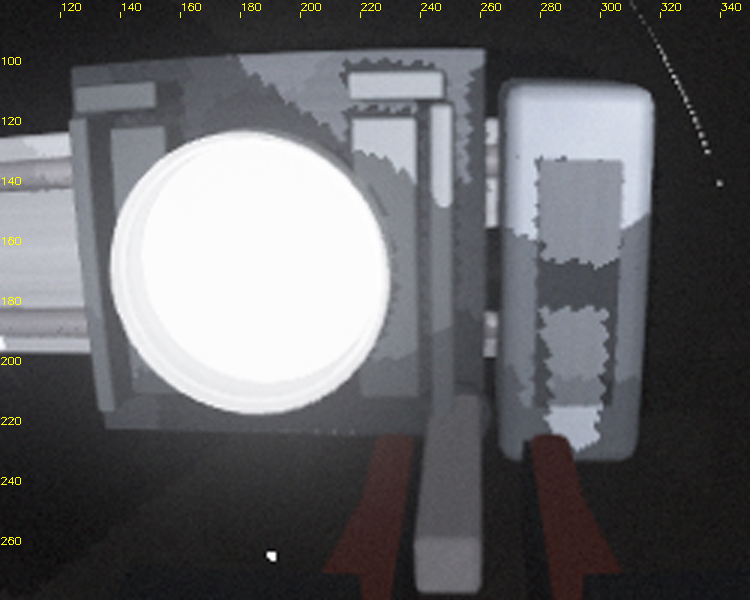

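Call:
{"api": "apply_moves", "payload": {"commands": [[[0.0009,-0.0005,0,0],[0.0009,-0.0005,0,0],[0.0009,-0.0005,0,0]]]}}

```text
t: 23.85
ee_pos: [615.5, 284.7, 240.9]
orientation: [1.561, 0.937, -1.567]
ft_force: [-10.6, 6.8, 5.4]
width: 20.1
```

```bash

python3 - <<'E'
from h import *
w=grab('wrist','w19.png');w['fish']=1;save(w,'w19.pkl'); 
o=readout.get_obs(); print(o['t'],np.round(o['ee_pos'],1),o['ft_force'],o['moment'],o['width'])
a,b=load('w18.pkl'),w
S=[]
L=lambda w:onz(w,(262,150),18)
d=L(b)
# seat travel estimate from post position
print('post est', o['ee_pos'], 'travel', np.hypot(o['ee_pos'][0]-530.9,o['ee_pos'][1]-329.9)-4)
E
```

```text
23.9 [615.5 284.7 240.9] [-10.86192585   7.00401675   6.87281936] [ 1.22655551  1.67490003 -0.00874573] 20.200220790941657
post est [615.48801638 284.72146983 240.89302857] travel 91.89698693701403
```

Call:
{"api": "apply_moves", "payload": {"commands": [[[-0.0025,0.0013,0,0],[-0.0049,0.0026,0,0],[-0.0049,0.0026,0,0],[-0.0049,0.0026,0.015,0],[-0.0049,0.0026,0.045,0],[-0.0049,0.0026,0.08,0],[-0.0049,0.0026,0.12,0],[-0.0049,0.0026,0.14,0]]]}}

```text
t: 24.9
ee_pos: [612.9, 286.1, 384.4]
orientation: [1.567, 0.933, -1.559]
ft_force: [0.0, 0.1, -0.6]
width: 20.0
```

Call:
{"api": "apply_moves", "payload": {"commands": [[[-0.02,-0.01,0.01,0],[-0.06,-0.04,0.01,0],[-0.1,-0.07,0.01,0],[-0.13,-0.09,0.01,0],[-0.14,-0.1,0.01,0],[-0.14,-0.1,0.01,0],[-0.14,-0.1,0.01,0]]]}}

```text
t: 25.78
ee_pos: [473.5, 186.7, 391.2]
orientation: [1.564, 0.933, -1.562]
ft_force: [-0.1, -0.3, -0.2]
width: 20.4
```

```bash

python3 - <<'E'
from h import *
w=grab('wrist','w20.png');w['fish']=1;save(w,'w20.pkl'); 
s=grab('scene','s20.png');save(s,'s20.pkl'); crop(s,190,120,350,260,5,'s20c.png')
t=grab('top','t20.png');save(t,'t20.pkl')
o=readout.get_obs(); print(o['t'],np.round(o['ee_pos'],1),o['ft_force'],o['width'])
for l in ['dish','carrier_seat','carrier_post','lifter','lifter_tip']:
    for n in ['scene','wrist']: print(l,n,[(np.round(r['position'],0).tolist(),round(r['conf'],2)) for r in models.place_of(n,l)])
E
```

```text
25.925 [473.1 186.6 390.8] [-0.40219039  0.23218253  0.11181617] 19.997798247436407
dish scene [([594.0, 348.0, 29.0], 0.81), ([796.0, 147.0, 4.0], 0.41)]
dish wrist [([590.0, 341.0, 24.0], 0.88), ([798.0, 147.0, 2.0], 0.85)]
carrier_seat scene []
carrier_seat wrist [([464.0, 150.0, 4.0], 0.28)]
carrier_post scene [([608.0, 291.0, 76.0], 0.77)]
carrier_post wrist [([613.0, 288.0, 77.0], 0.8)]
lifter scene [([321.0, 358.0, 1.0], 0.93), ([462.0, 153.0, 3.0], 0.64)]
lifter wrist [([320.0, 360.0, 3.0], 0.88), ([462.0, 151.0, 6.0], 0.83)]
lifter_tip scene [([389.0, 318.0, -5.0], 0.82), ([514.0, 216.0, -2.0], 0.61), ([502.0, 385.0, 1.0], 0.4), ([725.0, 257.0, 2.0], 0.35)]
lifter_tip wrist [([520.0, 212.0, -2.0], 0.87), ([392.0, 311.0, -4.0], 0.71)]
```

View pics/w20.png

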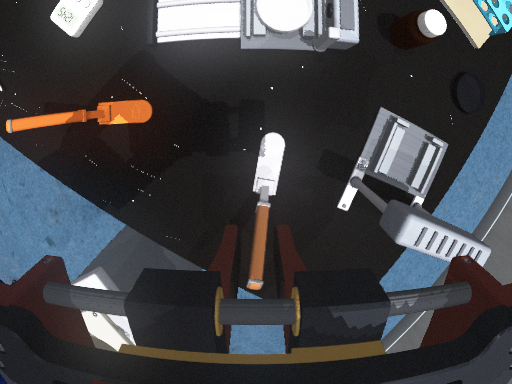

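View pics/s20c.png

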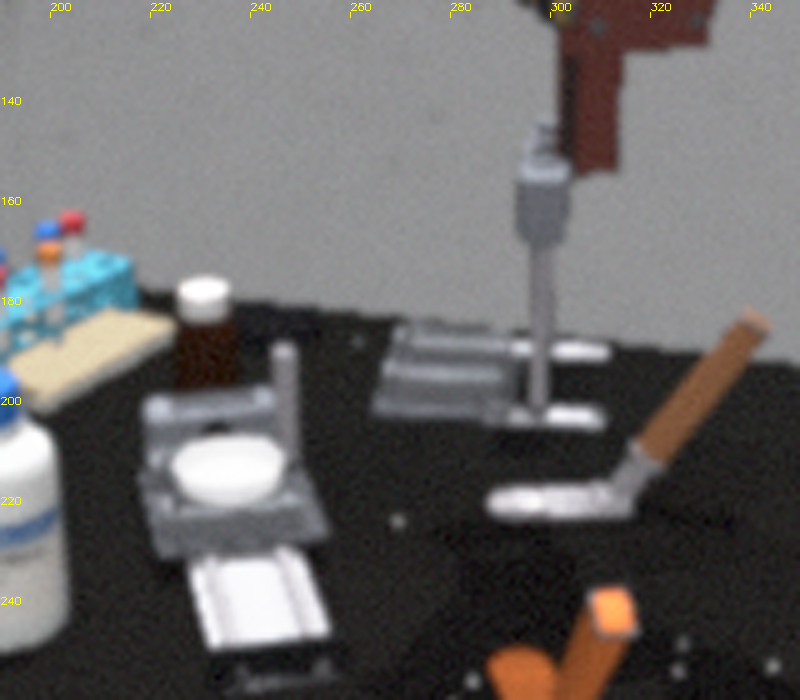

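View pics/t20.png

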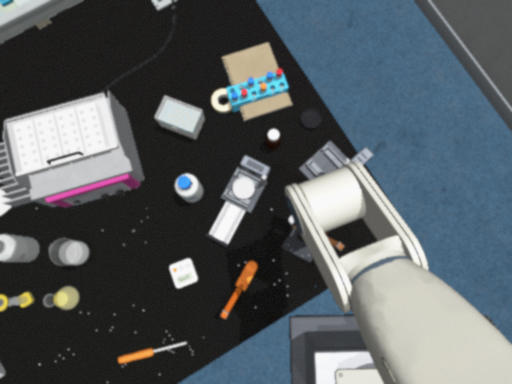

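```bash

python3 - <<'E'
from h import *
t=load('t20.pkl'); crop(t,200,150,300,250,6,'t20c.png')
w=load('w20.pkl'); crop(w,150,0,370,60,3,'w20c.png')
E
```

```text
(no output)
```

View pics/t20c.png

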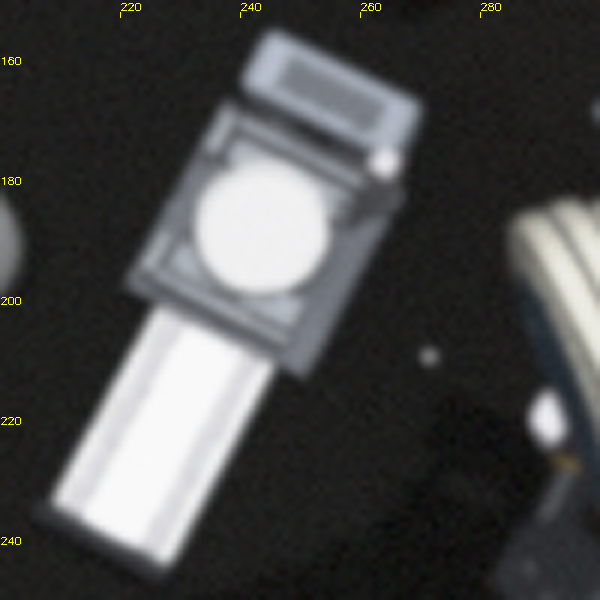

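```bash
python3 -c "
from workcell import workorder
print(workorder.close_job())"
```

```text
the job is handed in; nothing more can be done
None
```

The job is done and was handed in at about 26 s of the 72 s allowed.

I gripped the steel lifter near the top of its handle and slid the blade under the dish. I lifted the dish level and set it on the carrier seat while the carrier was still at its loading end. I then stood the lifter back on bare bench at its original spot and pushed the carrier by its post to the end stop.

**Last checks:**
- **Dish:** it was centred to about 1 mm just before I lowered it onto the seat. The last pictures show it still lying between the rims and rear stops.
- **Lifter:** it stands on its blade, released. The blade touched the bench at about 16 N for a moment as it was set down.
- **Carrier:** it travelled about 92 mm and then stood still while the push force rose to about 13–15 N, so I take it to be at the end stop. In the top view it is up against the reader block.
- **Bystanders and look-alikes:** nothing I did went near them, and none looks moved in the last pictures.
- **Arm:** raised clear, with nothing touched.

**What disagreed:**
- **Grip:** the moves allow no tilt, so I held the lifter with a vertical gripper instead of the suggested 35 degrees. I gripped higher on the handle to keep the gripper's body clear of the lamp bar, and saw no slip.
- **Detectors:** the networks sometimes scored the orange lifter highest and also reported the black disc as a dish. In the final check they did not find the carrier seat, so its position rests on my own fits and the pictures.

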